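Load the vial roller mixer, log the samples and start it

ROBOT

A 6-joint arm with a two-finger parallel gripper is mounted at the origin on a cart in front of the work surface, level with it; the furniture and walls round the work are solid. World frame = base frame: x ahead of the robot, y to its left, z up, the work surface at z = 0. Lengths are in m, angles in rad, forces in N, time in s.
With the tool pointing down it reaches from about 0.275 to 0.75 m from the base axis. Payload 10.2 kg.
Tool frame: the origin (TCP) lies on the front face of the gripper's body, between the roots of the fingers; the fingertips stand 73 mm ahead of it and the grasp point (between the pads) lies 54 mm ahead of it (ctrl.grip_depth is the distance from the TCP to the grasp point, in m); z points along the fingers, y is the line along which they close (so a half turn about z gives the same grasp; the last joint's range is limited). The gripper opens to 85 mm and grips with 20 to 120 N. Pads are 22 mm wide; open, the fingers measure 114 mm over their backs; the gripper's body (76 mm by 85 mm) begins 54 mm behind the grasp point. The pads swing forward as they close: fully open they stand 13 mm farther back than shut.
Start: joints at [-1.565, 0.313, 1.498, -0, 1.331, -0.223], TCP at [0.119, -0.511, 0.304] pointing down, gripper open.
Joint ranges: [-2.94, 2.94], [-0.97, 2.17], [0.19, 2.56], [-1.23, 4.37], [0.02, 3.11], [-2.88, 2.88]. Speed limits (rad/s): [2.39, 2.39, 3.01, 3.14, 3.14, 3.14].

INTERFACE

Orientations are given as a unit quaternion [x, y, z, w].
In Python, from station import readout, vision, workorder, ctrl gives the robot as it stands.
- The arm moves only by the tool arm_command, never from a script. Its argument "commands" is text: rows parted by semicolons, each of 6 numbers parted by spaces: the shift along the tool's x, y, z as a fraction of full scale, then the turn, a rotation vector about the tool's x, y, z as a fraction of full scale. In form: tx ty tz rx ry rz; .... A call has 1 to 5 rows; each row is the pose to reach, as a shift and turn from the pose commanded when the call began, along the tool's axes at that moment, turning the shorter way round; what a row does not reach only later rows make up. Full scale, the value 1, is 0.5 m for a shift and 180 degrees for a turn. A row lasts 1/12 s, in which the tool goes at most 41.7 mm and 7.16 degrees, less where a joint would pass 70% of its speed; a pose out of reach is approached as far as the arm can. A call with a number of a shift or a turn outside -1 to 1 is refused whole. A call with a gripper value outside its range is refused whole. "jaw" is the opening, from 0 (shut) to 1 (fully open), set as the call begins (left out, the last holds). The fingers move at their own pace and stop on an object; "newtons" is the grip in N (left out, the last holds). Time passes only in rows, so rows that repeat a pose let the fingers close. It gives the time, the measured TCP pose, the force, the opening and the grip force at its end, in the units of the state.
- readout.sense(): the state, without advancing time (a new reading comes with each control period).
- vision.get_image(name): name is "scene" or "top"; returns a dict with "color" (420x560x3 uint8, red, green, blue), "camera_matrix" (3x3 intrinsics, pixels), "extrinsics" (4x4, takes a point from camera to world coordinates). Camera axes: x right, y up, looking along -z (the intrinsics and any distortion apply to the point x, -y, -z); pixel columns grow to the right and rows downward; lengths in m; the calibration is good to about 2 mm. A picture is of the moment at which its call begins. There is no depth.
- workorder.sign_off(): hands the job in; it is judged then, once.
The state is a dict: "time_s": time; "joints": joint angles; "joint_velocities": joint speeds; "effort": joint torques, N m; "tool_pos": TCP position; "eef_rot": TCP orientation; "ft_force": force on the tool from outside, world axes, zero at the start; "ft_torque": the same for the moment, N m; "finger_gap": finger opening in m; "gripper_force": force on a finger pad.
Only numpy, scipy, OpenCV 4.12 (cv2) and the standard library are available. Lean on these libraries where they do the work, as an engineer would, in place of code of your own. Each camera call takes 0.05 s, during which the arm holds its last target. There are 200 camera calls.

TASK

Lay every sample vial standing at the left on its side in a lane of its own on the roller mixer, label facing up. Then pick up the hand scanner and log them where they lie, in the order of the run sheet, red cap, blue cap, white cap, green cap (skip any that is not there), keeping the beam steady on each label for a good second. When all are logged put the scanner back flat on its charging pad and turn the mixer's switch clockwise to its stop, leaving the other things on the bench alone.

Things in the scene. Friction and masses are not known exactly. Their poses are not given: they have to be found in the camera images.
- vial_red: vial with red screw cap, 60 g, 78 mm tall; origin at the centre of its base, z to the cap. Body 33 mm wide up to 49 mm from the base, then a shoulder, cap 29 mm wide from 60 to 78 mm; centre of mass at 35 mm. Stands on the bench on the left, label on its -y side, at first facing roughly +y (left). May be absent
- vial_red_label (a point): centre of the bar-code label of the red-capped vial, on the glass 25 mm above the base, 16.5 mm from the axis; z points out of the label, y along the vial to the cap
- vial_blue: vial with blue screw cap, 60 g, 78 mm tall; origin at the centre of its base, z to the cap. Body 33 mm wide up to 49 mm from the base, then a shoulder, cap 29 mm wide from 60 to 78 mm; centre of mass at 35 mm. Stands on the bench on the left, label on its -y side, at first facing roughly +y (left). May be absent
- vial_blue_label (a point): centre of the bar-code label of the blue-capped vial, on the glass 25 mm above the base, 16.5 mm from the axis; z points out of the label, y along the vial to the cap
- vial_white: vial with white screw cap, 60 g, 78 mm tall; origin at the centre of its base, z to the cap. Body 33 mm wide up to 49 mm from the base, then a shoulder, cap 29 mm wide from 60 to 78 mm; centre of mass at 35 mm. Stands on the bench on the left, label on its -y side, at first facing roughly +y (left). May be absent
- vial_white_label (a point): centre of the bar-code label of the white-capped vial, on the glass 25 mm above the base, 16.5 mm from the axis; z points out of the label, y along the vial to the cap
- vial_green: vial with green screw cap, 60 g, 78 mm tall; origin at the centre of its base, z to the cap. Body 33 mm wide up to 49 mm from the base, then a shoulder, cap 29 mm wide from 60 to 78 mm; centre of mass at 35 mm. Stands on the bench on the left, label on its -y side, at first facing roughly +y (left). May be absent
- vial_green_label (a point): centre of the bar-code label of the green-capped vial, on the glass 25 mm above the base, 16.5 mm from the axis; z points out of the label, y along the vial to the cap
- mixer: white roller mixer, fixed, 186 x 378 mm; origin on the bench in the middle of its rollers. Five still rollers lie along its x at y = -120, -60, 0, 60, 120 mm, axes 46 mm up: rubber sleeves 44 mm in diameter from x = -32 to 32 mm, on 10 mm shafts that run to 60 mm high bearing plates at x = -84 and 84 mm. Control housing 70 mm high from y = -152 to -216 mm
- lane_1 (a point): lane 1 of 4 counted from the left (gap between two rollers, mixer y = 90 mm): the point midway along it on the axis of a vial lying there, 70 mm above the bench; same axes as the mixer. A vial lies along x, cap either way, with the point 25 mm from its base best 0 to 10 mm from here on the cap's side: the body rests on both sleeves, the cap sticks out past them, with room for fingers
- lane_2 (a point): lane 2 of 4 counted from the left (gap between two rollers, mixer y = 30 mm): the point midway along it on the axis of a vial lying there, 70 mm above the bench; same axes as the mixer
- lane_3 (a point): lane 3 of 4 counted from the left (gap between two rollers, mixer y = -30 mm): the point midway along it on the axis of a vial lying there, 70 mm above the bench; same axes as the mixer
- lane_4 (a point): lane 4 of 4 counted from the left (gap between two rollers, mixer y = -90 mm): the point midway along it on the axis of a vial lying there, 70 mm above the bench; same axes as the mixer
- run_knob (a joint): run switch on top of the mixer's housing, turns clockwise seen from above: 0 off, 1.5 rad at its stop (running); stiff, stays where it is left
- run_knob_grip (a point): point on the switch's axis at the height to grip; the switch is a black bar-shaped grip 36 x 14 mm, 32 mm high, with its top 7 mm above this point, at joint value 0 its bar lies along the mixer's x axis and turns with it
- scanner: cordless hand scanner, grey, 146 mm long, 120 g; origin on its flat underside, near its centre of mass, x along it to the nose, z up. Handle 34 mm wide and 30 mm high from x = -75 to 25 mm, head 48 mm wide and 36 mm high beyond. It reads continuously: no key to press
- scanner_window (a point): centre of the red reading window under the nose, 61 mm ahead of the scanner's origin and 11 mm above its underside; x is the reading beam, which leaves forward and down at 45 degrees (between the scanner's +x and -z). It reads a label 50 to 130 mm from the window, best 90 mm, within 16 mm of the beam's centre line, kept there for a full second
- charging_pad: flat black charging pad 200 x 66 x 6 mm, fixed; origin on the bench under its centre, x along its length. The scanner lies on it lengthwise, either way round, origin over the pad's centre
- dish_a: round aluminium moisture dish with lid, 61 mm wide, 26 mm high, behind the mixer; to be left alone
- dish_b: second such dish beside it; to be left alone
- tin: green hinged sample tin, 65 x 97 x 27 mm, left of the balance; to be left alone
There are look-alikes about, which are no part of the job. What is shaped like the vial_green but turquoise is not meant.

How it is judged:
By the outcome, as a careful person would: the job done as asked, in the order asked, and still so for the second after the job is handed in, with the robot touching nothing.
Of vial_red, vial_blue, vial_white, vial_green only 3 to 4 are there at a start; the rules pass over those that are not, and their reading is None.
At some moment in a run one of scanner may be knocked a few centimetres aside while the robot is not near it.
It also fails if it takes over 210 s, if anything falls off the work surface, if the arm or the gripper's body presses on something with over 40 N, if the wrist force passes 120 N, or if a joint passes its speed limit or range.

## Working session

There is one attempt and no reset: what is moved stays moved. The work goes in short steps, Python scripts to look and compute and a tool call to move; the robot and the scene stay as the last step left them, time stands still between calls to the robot, and variables do not carry over. Pictures are saved under pics/ and viewed, at most 14 in all, crops included, and the job is handed in when it is done.

Besides the shell and the picture viewer there is one more tool, called as name(argument=value, ...) on one line, values as JSON. arm_command: Moves the arm, as the interface text tells. Shift numbers are shares of 0.5 m and turn numbers shares of 180 degrees, none past 1 either way. Its arguments: {"type":"object","properties":{"commands":{"type":"string"},"jaw":{"type":"number"},"newtons":{"type":"number"}},"required":["commands"]}

```bash
ls; mkdir -p pics
python3 - <<'E'
from station import readout, vision, workorder, ctrl
import cv2,numpy as np
print(readout.sense(), ctrl.grip_depth)
for n in("scene","top"):
    d=vision.get_image(n); cv2.imwrite(f"pics/{n}0.png",cv2.resize(d["color"][...,::-1],(784,588),interpolation=cv2.INTER_CUBIC)); cv2.imwrite(f"pics/raw_{n}0.png",d["color"][...,::-1])
    print(n,np.round(d["camera_matrix"],1).tolist(),np.round(d["extrinsics"],4).tolist(),[k for k in d])
E
```

```text
pics
{'time_s': 0.0, 'joints': array([-1.56538962e+00,  3.13467708e-01,  1.49844758e+00,  1.12381743e-05,
        1.33099251e+00, -2.23392742e-01]), 'joint_velocities': array([ 0.00316622, -0.00167858,  0.00176517, -0.00052726, -0.00093348,
       -0.00044347]), 'effort': array([ 4.55157738e-05, -4.12265217e+01, -2.59744781e+01, -2.02791716e-04,
        4.19409393e-03,  1.56622001e-06]), 'tool_pos': array([ 0.11906736, -0.51115038,  0.303322  ]), 'eef_rot': array([ 9.93463423e-01,  1.14149005e-01,  7.69543425e-05, -6.53079816e-04]), 'ft_force': array([ 0.23058823, -0.0700284 ,  0.09607406]), 'ft_torque': array([-0.00746267, -0.06946544,  0.02516374]), 'gripper_force': 0.0, 'finger_gap': 0.08530730979588304} 0.0539
scene [[510.5, 0.0, 282.0], [0.0, 510.5, 211.2], [0.0, 0.0, 1.0]] [[-0.7964, 0.4459, -0.4085, -0.0163], [-0.6047, -0.5948, 0.5297, 0.6148], [-0.0068, 0.6689, 0.7433, 1.1158], [0.0, 0.0, 0.0, 1.0]] ['color', 'camera_matrix', 'extrinsics']
top [[396.2, 0.0, 280.7], [0.0, 396.2, 210.8], [0.0, 0.0, 1.0]] [[-0.027, 0.983, -0.1818, 0.355], [-0.9996, -0.0253, 0.012, -0.0968], [0.0072, 0.1821, 0.9833, 1.1028], [0.0, 0.0, 0.0, 1.0]] ['color', 'camera_matrix', 'extrinsics']
```

View pics/top0.png

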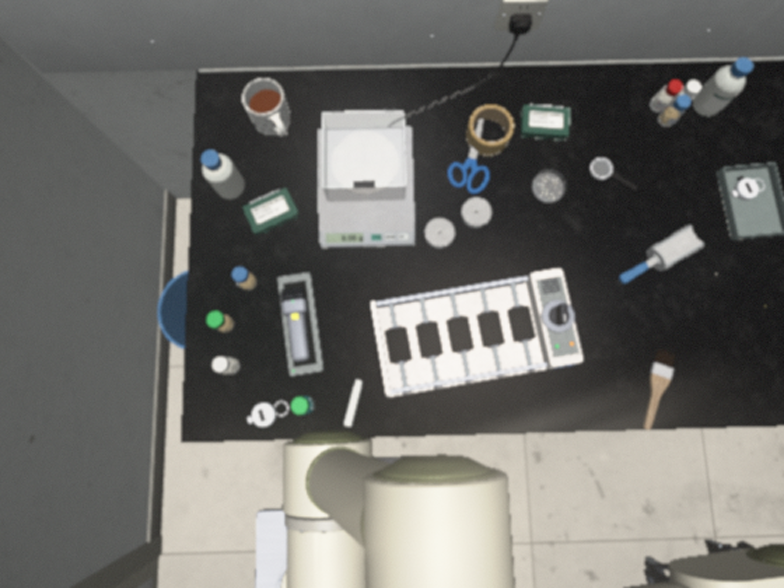

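View pics/scene0.png

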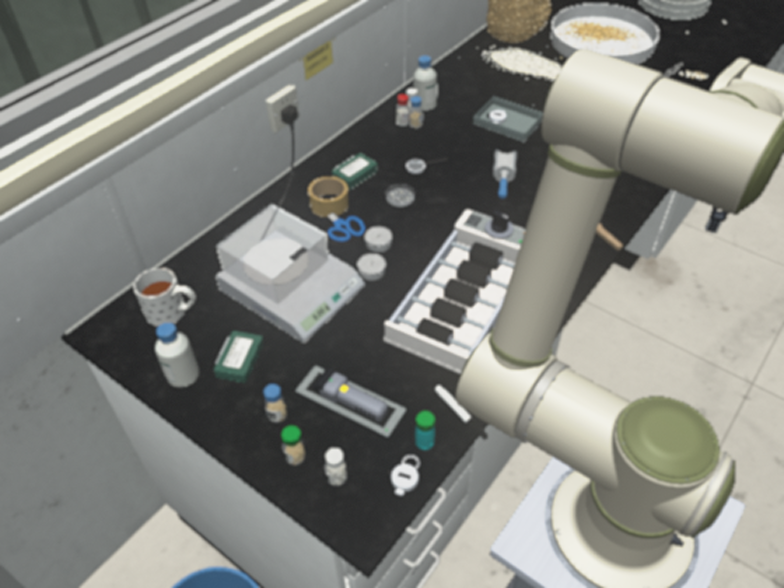

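Top view: blue cap (241,274), green cap (216,319) with amber body, and white cap (222,365) stand at the left. Look-alikes are the green cap with a turquoise body (302,405) and the red/white/blue small bottles at the back right (675,88), which aren't part of the job. Red is absent. The scanner is at (300,322) and the mixer at (475,330).

```bash
cat > h.py <<'E'
import numpy as np, cv2
from scipy.spatial.transform import Rotation as R
from station import readout, vision
def snap(n,tag):
    d=vision.get_image(n); cv2.imwrite(f"pics/raw_{n}{tag}.png",d["color"][...,::-1]); return d
def ray(d,uv):
    K,E=d["camera_matrix"],d["extrinsics"]; p=np.linalg.solve(K,[uv[0],uv[1],1]); v=E[:3,:3]@np.array([p[0],-p[1],-1.]); return E[:3,3],v/np.linalg.norm(v)
def onz(d,uv,z):
    o,v=ray(d,uv); return o+v*(z-o[2])/v[2]
def proj(d,P):
    E=d["extrinsics"]; q=E[:3,:3].T@(np.asarray(P)-E[:3,3]); K=d["camera_matrix"]; return np.array([K[0,0]*q[0]/-q[2]+K[0,2],K[1,1]*-q[1]/-q[2]+K[1,2]])
def tri(a,b):
    (o1,v1),(o2,v2)=a,b; A=np.stack([v1,-v2],1); s=np.linalg.lstsq(A,o2-o1,rcond=None)[0]; p,q=o1+s[0]*v1,o2+s[1]*v2; return (p+q)/2,np.linalg.norm(p-q)
def blobs(d,lo,hi,amin=8,box=None):
    m=cv2.inRange(cv2.cvtColor(d["color"],cv2.COLOR_RGB2HSV),np.array(lo),np.array(hi))
    if box: k=np.zeros_like(m); k[box[1]:box[3],box[0]:box[2]]=1; m=m*k
    n,l,s,c=cv2.connectedComponentsWithStats(m); return [(c[i],s[i,4],s[i,:4]) for i in range(1,n) if s[i,4]>=amin],l
def crop(d,box,k,name):
    x0,y0,x1,y1=box; cv2.imwrite(f"pics/{name}.png",cv2.resize(d["color"][y0:y1,x0:x1,::-1],None,fx=k,fy=k,interpolation=cv2.INTER_CUBIC))
E
python3 - <<'E'
from h import *
t=snap("top","1"); s=snap("scene","1")
crop(s,(170,250,310,355),5.7,"c_vials")
B={'blue':((100,110,50),(120,255,255)),'green':((55,120,60),(75,255,255)),'white':((0,0,170),(180,50,255))}
bt=(130,180,230,300); bs=(175,260,310,350)
for k,(lo,hi) in B.items():
    for nm,d,b in(("top",t,bt),("sc",s,bs)):
        for c,a,st in blobs(d,lo,hi,15,b)[0]: print(k,nm,c.round(1),a,st.tolist(),onz(d,c,.069).round(3))
print("dark")
for c,a,st in blobs(t,(0,0,0),(180,255,70),150,(272,200,385,270))[0]: print(c.round(1),a,st.tolist(),onz(t,c,.05).round(4))
E
```

```text
blue top [170.6 195.4] 83 [166, 191, 11, 10] [0.595 0.183 0.069]
blue sc [194.  279.7] 117 [188, 274, 13, 12] [0.595 0.18  0.069]
green top [152.8 227.6] 128 [147, 222, 13, 13] [0.51  0.228 0.069]
green top [213.7 289.1] 120 [208, 283, 12, 13] [0.347 0.067 0.069]
green sc [303.2 299.6] 147 [297, 293, 13, 14] [0.347 0.064 0.069]
green sc [207.4 309.9] 156 [201, 303, 14, 14] [0.511 0.223 0.069]
white top [131.4 186.5] 56 [130, 180, 4, 15] [0.622 0.288 0.069]
white top [209.6 218.2] 109 [203, 214, 14, 10] [0.531 0.079 0.069]
white top [212.6 241.3] 228 [207, 225, 12, 31] [0.469 0.071 0.069]
white top [130. 260.] 23 [130, 249, 1, 23] [0.427 0.284 0.069]
white top [156.8 260.1] 96 [152, 255, 11, 11] [0.425 0.215 0.069]
white top [187.4 294.1] 158 [177, 288, 20, 12] [0.336 0.134 0.069]
white sc [237.6 275.2] 44 [233, 271, 10, 9] [0.518 0.105 0.069]
white sc [259.6 286. ] 140 [246, 279, 26, 15] [0.454 0.097 0.069]
white sc [238.3 325.5] 114 [233, 320, 12, 12] [0.426 0.21  0.069]
white sc [288.6 340.1] 257 [280, 330, 19, 20] [0.311 0.17  0.069]
white sc [239.5 335.2] 48 [234, 332, 12, 7] [0.407 0.227 0.069]
dark
[296.6 203.9] 496 [272, 200, 73, 14] [ 0.5675 -0.1534  0.05  ]
```

View pics/c_vials.png

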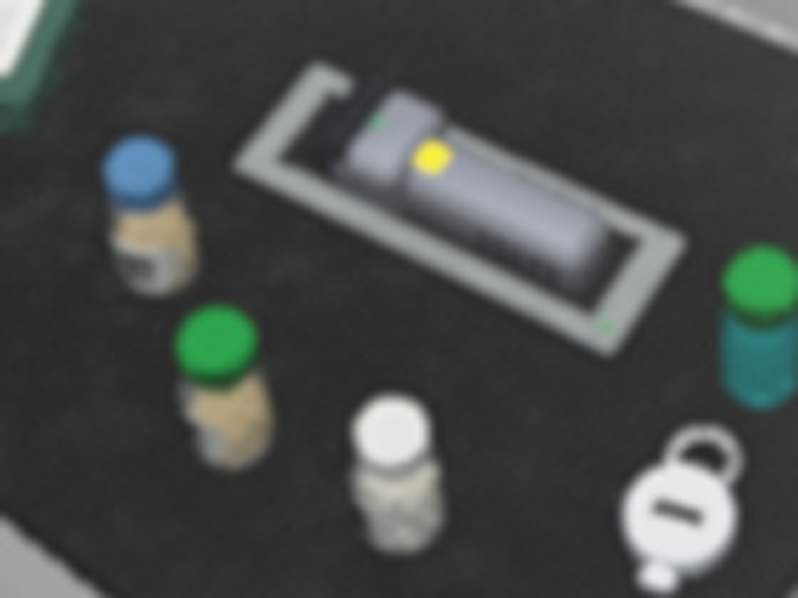

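Crop: blue cap (140,170), green cap (217,340) and white cap (392,430) stand on the bench. The blue label shows at its lower left, and the green label at its left edge. The turquoise one (760,330) is the look-alike. Next I'll measure the label azimuths and the mixer and scanner poses.

Run:
```python
from h import *
t=snap("top","2"); s=snap("scene","2")
V={'blue':(.595,.1815),'green':(.5105,.2255),'white':(.4255,.2125)}
hsv=cv2.cvtColor(s["color"],cv2.COLOR_RGB2HSV).astype(np.float32)
for k,(x,y) in V.items():
    print(k)
    for z in(.012,.02,.025,.03,.038):
        r=[]
        for az in range(60,235,12):
            p=proj(s,(x+.0165*np.cos(np.radians(az)),y+.0165*np.sin(np.radians(az)),z))
            g=cv2.remap(hsv,np.float32([[p[0]]]),np.float32([[p[1]]]),cv2.INTER_LINEAR)[0,0]
            r.append(f"{int(g[1]):3d}/{int(g[2]):3d}")
        print(z,*r)
H=cv2.cvtColor(t["color"],cv2.COLOR_RGB2GRAY)
m=(H<60).astype(np.uint8); m[:200]=0; m[265:]=0; m[:,:274]=0; m[:,384:]=0
n,l,st,c=cv2.connectedComponentsWithStats(m,connectivity=4)
for i in range(1,n):
    if 100<st[i,4]<800: print("sl",c[i].round(1),st[i].tolist(),onz(t,c[i],.052).round(4))
# scanner: lavender
for b,nm,d in(((195,190,235,270),"top",t),((225,255,300,320),"sc",s)):
    for c,a,st in blobs(d,(105,18,90),(140,90,255),20,b)[0]: print("scan",nm,c.round(1),a,st.tolist(),onz(d,c,.03).round(4))
    for c,a,st in blobs(d,(22,100,120),(35,255,255),4,b)[0]: print("yel",nm,c.round(1),a,onz(d,c,.036).round(4))
crop(t,(190,185,420,290),3.4,"c_mix")
```

```text
blue
0.012   8/ 72  11/ 73   8/ 75   6/ 89   6/103   7/104   7/119   7/142  10/143  14/133  32/127  53/131  56/126  55/120  58/119
0.02   6/ 95   8/ 85   9/ 81   9/ 80   7/ 84   7/ 88   5/ 99   7/134   8/144  10/135  38/139  55/143  61/139  64/131  64/129
0.025   9/105   6/104   7/100   8/ 93   8/ 89   7/ 91   7/105   7/135   8/144  16/140  45/147  63/152  67/147  67/138  64/129
0.03  11/ 95  12/117   8/128   9/128  12/123  11/122  10/131  13/146  18/152  40/152  63/157  72/158  71/151  66/137  55/118
0.038   7/ 66  15/ 90  25/132  27/169  31/176  42/176  50/174  55/173  64/173  74/168  78/168  75/164  67/147  50/119  29/ 97
green
0.012   9/ 48   6/ 52   7/ 73   8/105   8/129  10/138  30/137  48/136  54/136  57/136  60/131  61/123  61/119  63/124  64/128
0.02   7/ 73   9/ 59   7/ 64   8/ 96   7/128   7/140  25/144  56/148  61/149  66/145  67/140  71/140  68/141  67/137  66/134
0.025   9/ 88   8/ 81   8/ 77   7/ 95   6/125   7/141  31/149  63/159  66/160  69/154  74/151  73/154  70/150  68/141  71/135
0.03   7/ 94  13/100  13/102  13/110  13/130  21/146  46/157  69/168  73/167  73/160
[... 263 characters left out ...]
126   9/132   7/122   8/109  10/109
0.02   5/ 77   5/ 74   5/ 91   5/118   5/135   6/144   8/154   9/152  11/139  13/138  11/144   8/134  11/121  11/112  12/111
0.025   5/ 95   5/ 89   6/101   5/124   5/139   6/144   7/149   9/146  11/139  12/144  10/145  11/134  11/124  12/114  11/119
0.03   3/106   4/108   6/116   6/131   5/143   6/145   7/144   9/143  10/145  10/150  11/148  12/138  13/128  12/120  12/134
0.038   2/112   5/121   7/136   9/150   8/156  10/155   8/149  10/156  11/166  13/167  14/160  14/151  13/139  13/143  11/133
yel top [210.2 225.4] 16 [0.5168 0.0825 0.036 ]
scan sc [253.  283.2] 527 [230, 266, 46, 33] [0.4905 0.0812 0.03  ]
yel sc [245.4 277. ] 25 [0.5152 0.0811 0.036 ]
```

View pics/c_mix.png

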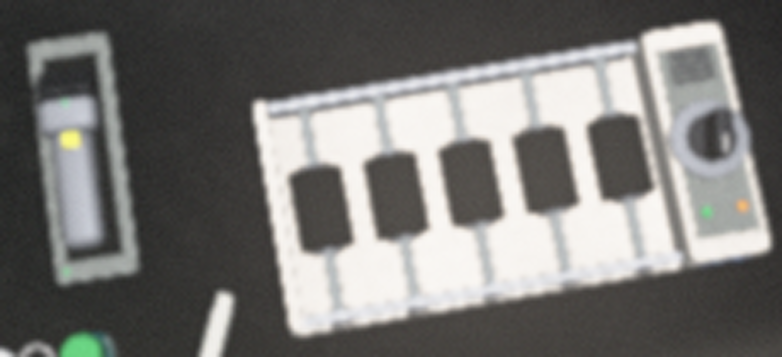

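Crop: the mixer's five sleeves run from (322,208) to (621,157) with the knob at (712,135), its bar roughly along the mixer's x. The scanner lies on its pad with the head up (68,85) and the yellow mark at (70,138).

```bash
cat >> h.py <<'E'
def cur():
    s=readout.sense(); return np.array(s["tool_pos"]),R.from_quat(s["eef_rot"]),s
def frame(a,c):
    a=a/np.linalg.norm(a); c=c-a*(a@c); c/=np.linalg.norm(c); return R.from_matrix(np.stack([np.cross(c,a),c,a],1))
def plan(targets,start=None,k=.9):
    """targets: list of (pos,R). prints call deltas"""
    p,r=start or cur()[:2]
    for tp,tr in targets:
        rv=(r.inv()*tr).as_rotvec(); n=max(np.linalg.norm(tp-p)/.0417,np.degrees(np.linalg.norm(rv))/7.16)/k
        nc=max(1,int(np.ceil(n/5)))
        p0,r0=p,r
        for i in range(1,nc+1):
            q,s=p0+(tp-p0)*i/nc, r0*R.from_rotvec(rv*i/nc)
            d=np.r_[r.inv().apply(q-p)/.5,(r.inv()*s).as_rotvec()/np.pi]; print("  %.4f %.4f %.4f %.4f %.4f %.4f"%tuple(d+0.)); p,r=q,s
        print(" -- at",tp.round(3),"rows/call ~",round(n/nc,1))
E
cat > pose.py <<'E'
from h import *
t=snap("top","m"); H=cv2.cvtColor(t["color"],cv2.COLOR_RGB2GRAY)
C=np.array([(322,208),(396,195),(471,183),(547,169),(621,157)])/3.4+[190,185]
print([int(H[int(v),int(u)]) for u,v in C])
pts=[]
for u,v in C:
    w=H[int(v)-16:int(v)+17,int(u)-9:int(u)+10]<105
    n,l,st,c=cv2.connectedComponentsWithStats(w.astype(np.uint8)); i=l[16,9]
    # keep wide rows only (drop the shafts)
    ys,xs=np.nonzero(l==i); pts.append((xs.mean()+int(u)-9,ys.mean()+int(v)-16))
W=np.array([onz(t,p,.052) for p in pts]); print(W.round(4).tolist())
f=np.polyfit([2,1,0,-1,-2],W[:,:2],1); print("per pitch",f[0],np.linalg.norm(f[0]),"origin",f[1],"yaw deg",np.degrees(np.arctan2(-f[0][0],f[0][1])))
E
python3 pose.py
python3 - <<'E'
from h import *
p,r,s=cur(); 
print(r.as_matrix().round(2).tolist())
plan([(np.array([.33,.10,.40]),r)])
E
```

```text
[71, 77, 82, 80, 77]
[[0.4541, -0.1157, 0.052], [0.4626, -0.1747, 0.052], [0.4713, -0.234, 0.052], [0.48, -0.2931, 0.052], [0.4885, -0.3523, 0.052]]
per pitch [-0.00862756  0.05915069] 0.05977657941341221 origin [ 0.47132738 -0.23398238] yaw deg 8.298487024505782
[[0.97, 0.23, 0.0], [0.23, -0.97, 0.0], [0.0, -0.0, -1.0]]
  0.1720 -0.2738 -0.0480 0.0000 0.0000 0.0000
  0.1720 -0.2738 -0.0480 0.0000 0.0000 0.0000
  0.1720 -0.2738 -0.0480 0.0000 0.0000 0.0000
  0.1720 -0.2738 -0.0480 0.0000 0.0000 0.0000
 -- at [0.33 0.1  0.4 ] rows/call ~ 4.4
```

arm_command(commands="0.172 -0.274 -0.048 0 0 0;0.172 -0.274 -0.048 0 0 0;0.172 -0.274 -0.048 0 0 0;0.172 -0.274 -0.048 0 0 0;0.172 -0.274 -0.048 0 0 0", jaw=0.65)

```text
time_s: 0.77
tool_pos: [0.1732, -0.3541, 0.3291]
eef_rot: [0.993, 0.116, 0.0, 0.001]
ft_force: [-0.5, -1.2, 1.0]
finger_gap: 0.0557
gripper_force: 0.0
```

arm_command(commands="0.172 -0.274 -0.048 0 0 0;0.172 -0.274 -0.048 0 0 0;0.172 -0.274 -0.048 0 0 0;0.172 -0.274 -0.048 0 0 0;0.172 -0.274 -0.048 0 0 0")

```text
time_s: 1.18
tool_pos: [0.2256, -0.2013, 0.3531]
eef_rot: [0.993, 0.117, 0.001, 0.001]
ft_force: [-0.1, -1.4, 0.9]
finger_gap: 0.0552
gripper_force: 0.0
```

arm_command(commands="0.172 -0.274 -0.048 0 0 0;0.172 -0.274 -0.048 0 0 0;0.172 -0.274 -0.048 0 0 0;0.172 -0.274 -0.048 0 0 0;0.172 -0.274 -0.048 0 0 0")

```text
time_s: 1.6
tool_pos: [0.2782, -0.0472, 0.3771]
eef_rot: [0.993, 0.12, 0.001, 0.0]
ft_force: [0.8, -0.3, -0.1]
finger_gap: 0.0555
gripper_force: 0.0
```

arm_command(commands="0.172 -0.274 -0.048 0 0 0;0.172 -0.274 -0.048 0 0 0;0.172 -0.274 -0.048 0 0 0;0.172 -0.274 -0.048 0 0 0;0.172 -0.274 -0.048 0 0 0")

```text
time_s: 2.02
tool_pos: [0.3306, 0.105, 0.4005]
eef_rot: [0.993, 0.118, 0.001, -0.001]
ft_force: [0.2, -0.7, -0.2]
finger_gap: 0.0554
gripper_force: 0.0
```

```bash
cat > vial.py <<'E'
from h import *
M0=np.array([.4713,-.2340]); Y=np.radians(8.3); X=np.array([np.cos(Y),np.sin(Y),0]); Yv=np.array([-np.sin(Y),np.cos(Y),0]); Z=np.array([0,0,1.])
TH=np.radians(65); D=.060; GH=.070   # TCP to cap axis; grip height from base
V={'blue':(.595,.1815,109),'green':(.5105,.2255,70),'white':(.4255,.2125,60)}
def grasp(k,L,sg,th=TH):
    a=-np.cos(th)*k-np.sin(th)*L; return frame(a,sg*np.cross(k,L))
def pick(n,sg,back=0,up=0):
    x,y,az=V[n]; L=np.array([np.cos(np.radians(az)),np.sin(np.radians(az)),0]); r=grasp(Z,L,sg); a=r.as_matrix()[:,2]
    return np.array([x,y,GH+up])-a*(D+back), r
def place(lane,sg,up=0,off=.006,roll=0,dz=0):
    y=[.09,.03,-.03,-.09][lane-1]; lp=np.r_[M0,0]+Yv*y+Z*(.070+up+dz)
    k=-X; L=np.cos(roll)*Z+np.sin(roll)*Yv; r=grasp(k,L,sg); a=r.as_matrix()[:,2]
    return lp+k*(off-.025+GH)-a*D, r
E
python3 - <<'E'
from vial import *
p,r,s=cur(); print(s["joints"].round(3).tolist())
for sg in(1,-1):
    g=pick('blue',sg,.1)[1]; q=place(2,sg)[1]
    print(sg,np.degrees((r.inv()*g).magnitude()),np.degrees((g.inv()*q).magnitude()),np.degrees((r.inv()*q).magnitude()), pick('blue',sg,.1)[0].round(3),pick('blue',sg)[0].round(3),place(2,sg)[0].round(3))
    tp,g=pick('blue',sg,.10,.08); plan([(tp,g)])
E
```

```text
[-0.035, -0.159, 1.761, 0.002, 1.538, 1.299]
1 102.75073934682864 126.35832716064995 174.89810937407046 [0.548 0.319 0.138] [0.577 0.233 0.095] [ 0.391 -0.215  0.124]
  0.1304 -0.0783 0.0918 -0.0662 0.0726 0.1035
  0.0742 -0.1317 0.0933 -0.0662 0.0726 0.1035
  0.0065 -0.1625 0.0716 -0.0662 0.0726 0.1035
  -0.0595 -0.1645 0.0308 -0.0662 0.0726 0.1035
 -- at [0.548 0.319 0.218] rows/call ~ 4.0
-1 110.94866940974224 126.35832716064995 25.446244850120873 [0.548 0.319 0.138] [0.577 0.233 0.095] [ 0.391 -0.215  0.124]
  0.1304 -0.0783 0.0918 -0.0743 -0.0677 -0.1168
  0.1673 -0.0389 0.0455 -0.0743 -0.0677 -0.1168
  0.1765 0.0193 0.0058 -0.0743 -0.0677 -0.1168
  0.1561 0.0829 -0.0181 -0.0743 -0.0677 -0.1168
 -- at [0.548 0.319 0.218] rows/call ~ 4.3
```

arm_command(commands="0.13 -0.078 0.09 -0.066 0.073 0.104;0.13 -0.078 0.09 -0.066 0.073 0.104;0.13 -0.078 0.09 -0.066 0.073 0.104;0.13 -0.078 0.09 -0.066 0.073 0.104;0.13 -0.078 0.09 -0.066 0.073 0.104")

```text
time_s: 2.43
tool_pos: [0.3842, 0.1535, 0.3539]
eef_rot: [0.987, -0.05, 0.125, 0.09]
ft_force: [0.7, 0.2, 0.1]
finger_gap: 0.0556
gripper_force: 0.0
```

```bash
cat > kin.py <<'E'
from h import *
from scipy.optimize import least_squares
import json,os
LIM=np.array([[-2.94,2.94],[-.97,2.17],[.19,2.56],[-1.23,4.37],[.02,3.11],[-2.88,2.88]])
def fk(q,g):
    a1,L2,L3,d1,d6,o1,o2=g; ry=lambda t:R.from_euler('y',t); rz=lambda t:R.from_euler('z',t)
    r=rz(q[0]); p=r.apply([a1,o1,d1]); r=r*ry(q[1]); p=p+r.apply([0,0,L2]); r=r*ry(q[2]); p=p+r.apply([0,0,L3]); r=r*rz(q[3])*ry(q[4]); p=p+r.apply([0,o2,0])
    r=r*rz(q[5]+np.pi/2); return p+r.apply([0,0,d6]),r
def ik(tp,tr,g,q0s):
    best=None
    for q0 in q0s:
        f=lambda q:np.r_[(fk(q,g)[0]-tp)*10,(fk(q,g)[1].inv()*tr).as_rotvec()]
        s=least_squares(f,np.clip(q0,LIM[:,0]+.01,LIM[:,1]-.01),bounds=(LIM[:,0],LIM[:,1]))
        if best is None or s.cost<best[1]-1e-7: best=(s.x,s.cost)
    return best
E
python3 - <<'E'
from kin import *
s=readout.sense(); print(s["joints"].round(4).tolist(),s["tool_pos"].round(4),s["eef_rot"].round(3))
D=[([-1.56539,.31347,1.49845,0,1.33099,-.22339],[.11907,-.51115,.30332],[.99346,.11415,.0001,-.00065]),
([-.035,-.159,1.761,.002,1.538,1.299],[.3306,.105,.4005],[.993,.118,.001,-.001]),(s["joints"],s["tool_pos"],s["eef_rot"])]
f=lambda g:np.concatenate([fk(q,g)[0]-p for q,p,_ in D]+[[1e-3*(g[0]),1e-3*g[6]]])
o=least_squares(f,[0,.4,.4,.3,.2,.1,.0]); print(o.x.round(4),o.fun.round(4))
for q,p,e in D: print(np.degrees((fk(q,o.x)[1].inv()*R.from_quat(e)).magnitude()))
json.dump(o.x.tolist(),open("g.json","w"))
E
```

```text
[0.2012, -0.0267, 1.7841, -0.2539, 1.1945, 1.9438] [0.3842 0.1535 0.3539] [ 0.987 -0.05   0.125  0.09 ]
[-0.0016  0.4231  0.3942  0.1707  0.1755  0.1164 -0.0007] [-0.0006  0.0004  0.0002 -0.0011 -0.0004  0.0002  0.0012  0.0014 -0.0004
 -0.     -0.    ]
0.003299586617247211
0.01968100876310452
2.294327302686293e-14
```

```bash
cat > chk.py <<'E'
from kin import *; from vial import *
g=json.load(open("g.json")); q0=readout.sense()["joints"]
seeds=[q0]+[np.array([a,.6,1.5,b,c,d]) for a in(.2,) for b in(-1,1,2.5,4) for c in(1,2.2) for d in(-1.5,1.5)]
for sg in(1,-1):
    for n in V:
        for b in(.1,0):
            x,c=ik(*pick(n,sg,b),g,seeds); print(sg,n,b,x.round(2),"%.1e"%c)
    for l in(1,2,3):
        x,c=ik(*place(l,sg),g,seeds); print(sg,l,x.round(2),"%.1e"%c)
E
python3 chk.py
```

```text
1 blue 0.1 [ 0.59  0.94  1.2  -1.07  1.54 -2.53] 1.9e-25
1 blue 0 [ 0.45  0.93  1.34 -1.16  1.38 -2.46] 1.0e-29
1 green 0.1 [ 0.55  1.29  0.48 -0.79  2.23 -2.45] 1.2e-20
1 green 0 [ 0.47  1.09  1.01 -0.72  1.94 -2.25] 1.1e-30
1 white 0.1 [ 0.53  1.1   0.87 -0.57  2.17 -2.15] 8.0e-28
1 white 0 [ 0.47  0.96  1.28 -0.56  1.91 -2.04] 5.9e-30
1 1 [-0.78  0.2   2.22  0.52  0.55 -2.88] 4.9e-03
1 2 [-0.95  0.27  2.18  0.86  0.61  2.88] 4.3e-03
1 3 [-1.02  0.35  2.06  0.81  0.67  2.88] 4.4e-03
-1 blue 0.1 [ 0.59  0.94  1.2  -1.07  1.54  0.61] 3.8e-18
-1 blue 0 [ 0.45  0.93  1.34 -1.16  1.38  0.69] 1.2e-19
-1 green 0.1 [ 0.55  1.29  0.48 -0.79  2.23  0.69] 1.3e-28
-1 green 0 [ 0.47  1.09  1.01 -0.72  1.94  0.89] 5.3e-30
-1 white 0.1 [ 0.53  1.1   0.87 -0.57  2.17  0.99] 2.1e-29
-1 white 0 [ 0.47  0.96  1.28 -0.56  1.91  1.1 ] 1.1e-27
-1 1 [-0.83  0.19  2.25  0.72  0.56  0.  ] 2.7e-28
-1 2 [-0.92  0.27  2.15  0.69  0.62 -0.04] 1.1e-30
-1 3 [-0.99  0.35  2.02  0.65  0.68 -0.06] 2.3e-30
```

Run:
```python
from vial import *
plan([pick('blue',-1,.1,.04),pick('blue',-1,.09)])
```

```text
0.0502 -0.1053 0.0877 -0.0625 -0.0562 -0.1544
  0.1091 -0.0799 0.0546 -0.0625 -0.0562 -0.1544
  0.1421 -0.0251 0.0213 -0.0625 -0.0562 -0.1544
  0.1393 0.0431 -0.0024 -0.0625 -0.0562 -0.1544
 -- at [0.548 0.319 0.178] rows/call ~ 4.9
  0.0725 -0.0000 0.0538 0.0000 0.0000 0.0000
 -- at [0.551 0.31  0.133] rows/call ~ 1.2
```

arm_command(commands="0.05 -0.105 0.088 -0.0625 -0.056 -0.154;0.05 -0.105 0.088 -0.0625 -0.056 -0.154;0.05 -0.105 0.088 -0.0625 -0.056 -0.154;0.05 -0.105 0.088 -0.0625 -0.056 -0.154;0.05 -0.105 0.088 -0.0625 -0.056 -0.154")

```text
time_s: 2.85
tool_pos: [0.4259, 0.1938, 0.3102]
eef_rot: [0.963, 0.172, 0.005, 0.207]
ft_force: [-0.6, 0.4, 0.3]
finger_gap: 0.0556
gripper_force: 0.0
```

arm_command(commands="0.109 -0.08 0.055 -0.0625 -0.056 -0.154;0.109 -0.08 0.055 -0.0625 -0.056 -0.154;0.109 -0.08 0.055 -0.0625 -0.056 -0.154;0.109 -0.08 0.055 -0.0625 -0.056 -0.154;0.109 -0.08 0.055 -0.0625 -0.056 -0.154")

```text
time_s: 3.27
tool_pos: [0.4667, 0.2349, 0.2657]
eef_rot: [0.866, 0.376, -0.113, 0.309]
ft_force: [-0.4, 0.3, 0.7]
finger_gap: 0.0554
gripper_force: 0.0
```

arm_command(commands="0.142 -0.025 0.021 -0.0625 -0.056 -0.154;0.142 -0.025 0.021 -0.0625 -0.056 -0.154;0.142 -0.025 0.021 -0.0625 -0.056 -0.154;0.142 -0.025 0.021 -0.0625 -0.056 -0.154;0.142 -0.025 0.021 -0.0625 -0.056 -0.154")

```text
time_s: 3.68
tool_pos: [0.5076, 0.276, 0.2215]
eef_rot: [0.704, 0.553, -0.222, 0.387]
ft_force: [-0.5, 0.4, 0.2]
finger_gap: 0.0554
gripper_force: 0.0
```

arm_command(commands="0.139 0.043 -0.002 -0.0625 -0.056 -0.154;0.139 0.043 -0.002 -0.0625 -0.056 -0.154;0.139 0.043 -0.002 -0.0625 -0.056 -0.154;0.139 0.043 -0.002 -0.0625 -0.056 -0.154;0.139 0.043 -0.002 -0.0625 -0.056 -0.154")

```text
time_s: 4.1
tool_pos: [0.5486, 0.3168, 0.1775]
eef_rot: [0.489, 0.688, -0.314, 0.435]
ft_force: [0.0, 0.0, -0.7]
finger_gap: 0.0551
gripper_force: 0.0
```

Run:
```python
from vial import *
plan([pick('blue',-1,.06),pick('blue',-1,0)])
print(cur()[2]["joints"].round(2))
s=snap("scene","b1"); crop(s,(150,210,310,330),5,"c_b1")
```

```text
0.0738 0.0004 0.1101 -0.0011 -0.0002 0.0019
 -- at [0.56  0.284 0.121] rows/call ~ 1.8
  0.0000 -0.0000 0.1200 -0.0000 0.0000 0.0000
 -- at [0.577 0.233 0.095] rows/call ~ 1.6
[ 0.59  0.9   1.16 -1.06  1.58  0.54]
```

View pics/c_b1.png

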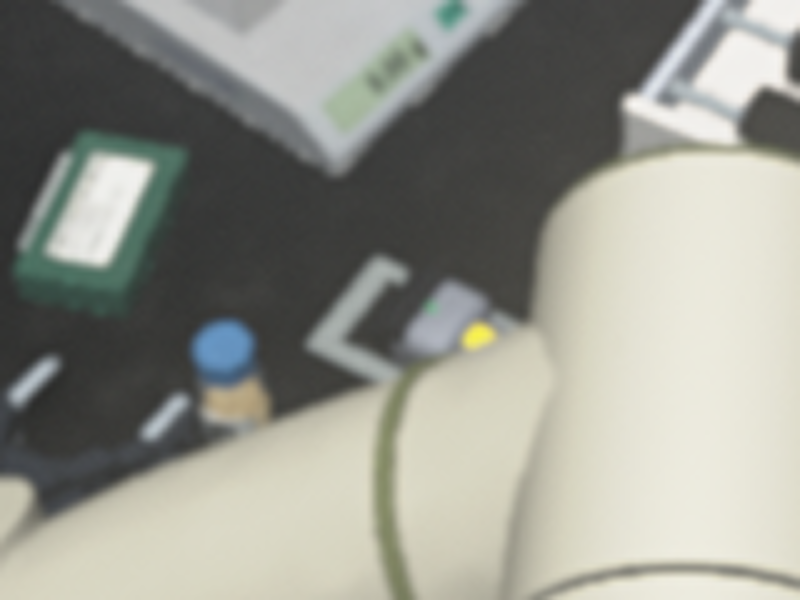

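Crop: the blue cap is free at (222,350), with the open fingertips at (35,380) and (165,415) ready to close in from the left. The tin is well clear.

arm_command(commands="0.074 0 0.11 -0.001 0 0.002;0.074 0 0.11 -0.001 0 0.002;0.074 0 0.11 -0.001 0 0.002")

```text
time_s: 4.4
tool_pos: [0.5594, 0.2819, 0.1179]
eef_rot: [0.494, 0.685, -0.312, 0.436]
ft_force: [-0.7, -0.2, -1.0]
finger_gap: 0.0558
gripper_force: 0.0
```

arm_command(commands="0 0 0.04 0 0 0;0 0 0.08 0 0 0;0 0 0.12 0 0 0;0 0 0.12 0 0 0")

```text
time_s: 4.73
tool_pos: [0.5783, 0.2314, 0.0967]
eef_rot: [0.495, 0.684, -0.31, 0.438]
ft_force: [0.1, 0.3, -0.2]
finger_gap: 0.0556
gripper_force: 0.0
```

arm_command(commands="0 0 0 0 0 0;0 0 0 0 0 0;0 0 0 0 0 0;0 0 0 0 0 0;0 0 0 0 0 0", jaw=0.1, newtons=40)

```text
time_s: 5.15
tool_pos: [0.5774, 0.2352, 0.098]
eef_rot: [0.493, 0.684, -0.308, 0.44]
ft_force: [-1.6, -0.3, 6.0]
finger_gap: 0.0271
gripper_force: 39.3
```

arm_command(commands="0 0 0 0 0 0;0 0 0 0 0 0;0 0 0 0 0 0;0 0 0 0 0 0;0 0 0 0 0 0")

```text
time_s: 5.57
tool_pos: [0.5774, 0.2352, 0.098]
eef_rot: [0.493, 0.684, -0.308, 0.44]
ft_force: [-2.0, 0.8, 5.4]
finger_gap: 0.0273
gripper_force: 39.3
```

Run:
```python
from vial import *
p,r,s=cur(); t,g=pick('blue',-1,0); print(p-t,np.degrees((r.inv()*g).as_rotvec()))
up=np.array([0,0,.15]); q,gq=place(2,-1,up=.15); mid=(p+q)/2
plan([(p+up,g),(q,gq)])
d=snap("scene","b2"); crop(d,(150,210,310,330),5,"c_b2")
```

```text
[9.16000505e-05 2.24633227e-03 2.61604910e-03] [ 0.21774926 -0.04080972 -0.73969957]
  -0.2718 0.0040 -0.1270 0.0012 -0.0002 -0.0041
 -- at [0.577 0.235 0.248] rows/call ~ 4.0
  -0.0892 -0.1613 0.1600 0.0518 0.0887 0.1423
  -0.1859 -0.0731 0.1402 0.0518 0.0887 0.1423
  -0.2256 0.0400 0.0842 0.0518 0.0887 0.1423
  -0.1965 0.1445 0.0084 0.0518 0.0887 0.1423
 -- at [ 0.391 -0.215  0.274] rows/call ~ 4.9
```

arm_command(commands="-0.06 0 -0.03 0 0 0;-0.13 0 -0.06 0 0 0;-0.2 0.003 -0.095 0 0 -0.002;-0.272 0.004 -0.127 0 0 -0.004;-0.272 0.004 -0.127 0 0 -0.004")

```text
time_s: 6.03
tool_pos: [0.5786, 0.2354, 0.2556]
eef_rot: [0.492, 0.686, -0.306, 0.441]
ft_force: [0.9, 0.1, 1.2]
finger_gap: 0.0272
gripper_force: 39.6
```

arm_command(commands="-0.089 -0.161 0.16 0.052 0.089 0.142;-0.089 -0.161 0.16 0.052 0.089 0.142;-0.089 -0.161 0.16 0.052 0.089 0.142;-0.089 -0.161 0.16 0.052 0.089 0.142;-0.089 -0.161 0.16 0.052 0.089 0.142")

```text
time_s: 6.45
tool_pos: [0.5311, 0.1205, 0.2541]
eef_rot: [0.703, 0.587, -0.189, 0.354]
ft_force: [0.6, -0.3, -0.5]
finger_gap: 0.0271
gripper_force: 39.7
```

arm_command(commands="-0.186 -0.073 0.14 0.052 0.089 0.142;-0.186 -0.073 0.14 0.052 0.089 0.142;-0.186 -0.073 0.14 0.052 0.089 0.142;-0.186 -0.073 0.14 0.052 0.089 0.142;-0.186 -0.073 0.14 0.052 0.089 0.142")

```text
time_s: 6.87
tool_pos: [0.485, 0.0075, 0.2606]
eef_rot: [0.861, 0.443, -0.054, 0.245]
ft_force: [-0.7, -0.2, -0.6]
finger_gap: 0.0272
gripper_force: 39.8
```

arm_command(commands="-0.226 0.04 0.084 0.052 0.089 0.142;-0.226 0.04 0.084 0.052 0.089 0.142;-0.226 0.04 0.084 0.052 0.089 0.142;-0.226 0.04 0.084 0.052 0.089 0.142;-0.226 0.04 0.084 0.052 0.089 0.142")

```text
time_s: 7.28
tool_pos: [0.4386, -0.1059, 0.2667]
eef_rot: [0.953, 0.265, 0.085, 0.117]
ft_force: [0.6, 0.6, -0.5]
finger_gap: 0.0269
gripper_force: 39.8
```

arm_command(commands="-0.196 0.144 0.008 0.052 0.089 0.142;-0.196 0.144 0.008 0.052 0.089 0.142;-0.196 0.144 0.008 0.052 0.089 0.142;-0.196 0.144 0.008 0.052 0.089 0.142;-0.196 0.144 0.008 0.052 0.089 0.142")

```text
time_s: 7.7
tool_pos: [0.3924, -0.2187, 0.2726]
eef_rot: [0.974, 0.068, 0.217, -0.02]
ft_force: [-0.4, 0.5, -0.3]
finger_gap: 0.0269
gripper_force: 39.8
```

Run:
```python
from vial import *
q=place(2,-1,up=.06); plan([q])
p,r,s=cur(); print(s["joints"].round(2),s["finger_gap"],s["gripper_force"])
t=snap("top","b3"); sc=snap("scene","b3")
a=t["color"][185:285,250:400]; b=sc["color"][130:270,250:420]
A=cv2.resize(a,(390,260),interpolation=cv2.INTER_CUBIC);B=cv2.resize(b,(400,329),interpolation=cv2.INTER_CUBIC)
o=np.zeros((330,795,3),np.uint8);o[:260,:390]=A;o[:329,392:792]=B;cv2.imwrite("pics/c_b3.png",o[...,::-1])
```

```text
-0.0759 -0.0054 0.1593 -0.0022 -0.0009 -0.0020
 -- at [ 0.391 -0.215  0.184] rows/call ~ 2.4
[-0.93  0.07  1.94  0.47  0.98  0.26] 0.026886790261850573 39.76901999625625
```

View pics/c_b3.png

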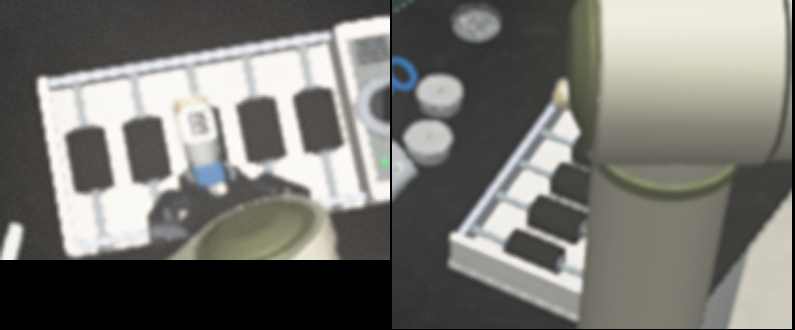

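Picture: the vial is held above lane 2 with its label and bar code at (198,122), pointing up, cap toward the robot. I'll measure the roll error before lowering.

```bash
cat > unroll.py <<'E'
from vial import *
def roll(tag,base,k,L,hs=(.012,.02,.025,.03,.04)):
    import sys
    d=vision.get_image("top"); hsv=cv2.cvtColor(d["color"],cv2.COLOR_RGB2HSV).astype(np.float32); m=np.cross(k,L)
    print(tag,"phi -80..80 step10")
    for h in hs:
        o=[]
        for f in np.radians(range(-80,81,10)):
            u=proj(d,base+k*h+.0165*(np.cos(f)*L+np.sin(f)*m)); g=cv2.remap(hsv,np.float32([[u[0]]]),np.float32([[u[1]]]),cv2.INTER_LINEAR)[0,0]; o.append(f"{int(g[1]):2d}/{int(g[2]):3d}")
        print(h,*o)
def held():
    p,r,s=cur(); m=r.as_matrix(); a,c=m[:,2],m[:,1]; w=np.cross(a,c) # plane dir
    # a=-cos k - sin L ; c=sg*(k x L), sg=-1
    kl=-c; b=np.cross(a,kl)  # b perpendicular to a in k-L plane
    # b = a x (kxL) = k(a.L)-L(a.k) = -sin k + cos L
    k=-np.cos(TH)*a-np.sin(TH)*b; L=-np.sin(TH)*a+np.cos(TH)*b
    return p+a*D-k*GH,k,L
if __name__=="__main__":
    b,k,L=held(); print(b.round(3),k.round(3),L.round(3)); roll("held",b,k,L)
E
python3 unroll.py
```

```text
[ 0.487 -0.203  0.218] [-0.989 -0.148  0.001] [ 0.002 -0.006  1.   ]
held phi -80..80 step10
0.012 15/122 14/125 13/138 11/167  8/207  5/234  5/231  6/210  8/197  6/211  4/222  5/226  4/243  5/248  9/245 11/240 13/236
0.02 12/125 11/133 10/154  8/191  4/227  3/238  5/224  8/200  7/195  7/197  7/195  8/209  4/241  3/249  5/248  8/244 10/241
0.025  4/127  4/133  3/151  3/189  2/223  1/235  5/211  6/173  9/177  7/199  7/204  7/214  4/241  4/249  5/247  7/243  9/239
0.03  2/124  2/133  2/155  2/189  1/227  1/237  4/227  7/214  8/204  7/209  9/208  8/221  4/244  3/249  4/246  5/241  6/239
0.04 16/ 97 14/100 11/107  8/122  6/146  4/172  3/191  3/206  3/216  4/222  4/224  4/220  4/209  4/199  5/200  8/213  8/224
```

arm_command(commands="-0.076 -0.005 0.159 -0.002 -0.001 -0.002;-0.076 -0.005 0.159 -0.002 -0.001 -0.002;-0.076 -0.005 0.159 -0.002 -0.001 -0.002;-0.076 -0.005 0.159 -0.002 -0.001 -0.002")

```text
time_s: 8.18
tool_pos: [0.392, -0.2125, 0.1834]
eef_rot: [0.974, 0.076, 0.213, -0.017]
ft_force: [0.5, -0.2, 0.7]
finger_gap: 0.027
gripper_force: 39.8
```

Run:
```python
from vial import *
plan([place(2,-1,up=.008),place(2,-1,up=.003),place(2,-1,up=.000)])
```

```text
-0.0444 0.0054 0.0920 -0.0016 0.0020 0.0033
 -- at [ 0.391 -0.215  0.132] rows/call ~ 1.4
  -0.0042 -0.0000 0.0091 0.0000 0.0000 0.0000
 -- at [ 0.391 -0.215  0.127] rows/call ~ 0.1
  -0.0025 0.0000 0.0054 -0.0000 -0.0000 -0.0000
 -- at [ 0.391 -0.215  0.124] rows/call ~ 0.1
```

arm_command(commands="-0.022 0.003 0.046 -0.001 0.001 0.002;-0.044 0.005 0.092 -0.001 0.002 0.003;-0.044 0.005 0.092 -0.001 0.002 0.003;-0.044 0.005 0.092 -0.001 0.002 0.003")

```text
time_s: 8.52
tool_pos: [0.3924, -0.2168, 0.1349]
eef_rot: [0.973, 0.071, 0.217, -0.014]
ft_force: [-0.5, 0.2, 0.1]
finger_gap: 0.0271
gripper_force: 39.8
```

arm_command(commands="-0.002 0 0.004 0 0 0;-0.004 0 0.009 0 0 0;-0.004 0 0.009 0 0 0;-0.004 0 0.009 0 0 0")

```text
time_s: 8.85
tool_pos: [0.392, -0.2166, 0.1292]
eef_rot: [0.973, 0.071, 0.217, -0.014]
ft_force: [-0.2, -0.4, -1.2]
finger_gap: 0.0271
gripper_force: 39.8
```

Run:
```python
from vial import *
p,r,s=cur(); t,g=place(2,-1); print((p-t)*1000,np.degrees((r.inv()*g).as_rotvec()),s["ft_force"],s["ft_torque"])
```

```text
[ 0.54510073 -1.25136185  4.82303973] [ 0.17909263 -0.17007241  0.03461146] [-0.17488799 -0.36363826 -1.1881861 ] [-0.03604587  0.22634391  0.05497164]
```

arm_command(commands="-0.0013 0.001 0.0027 0 0 0;-0.0013 0.001 0.0027 0 0 0;-0.0013 0.001 0.0027 0 0 0")

```text
time_s: 9.1
tool_pos: [0.3918, -0.217, 0.127]
eef_rot: [0.974, 0.07, 0.217, -0.015]
ft_force: [0.9, -1.0, -0.3]
finger_gap: 0.0271
gripper_force: 39.8
```

arm_command(commands="-0.0013 0 0.0027 0 0 0;-0.0013 0 0.0027 0 0 0;-0.0013 0 0.0027 0 0 0")

```text
time_s: 9.35
tool_pos: [0.3918, -0.2171, 0.1255]
eef_rot: [0.974, 0.07, 0.217, -0.015]
ft_force: [0.2, -0.9, 0.3]
finger_gap: 0.0272
gripper_force: 39.7
```

arm_command(commands="-0.0008 0 0.0018 0 0 0;-0.0008 0 0.0018 0 0 0;-0.0008 0 0.0018 0 0 0")

```text
time_s: 9.6
tool_pos: [0.3918, -0.2171, 0.1246]
eef_rot: [0.973, 0.07, 0.217, -0.014]
ft_force: [-0.9, -1.6, 3.5]
finger_gap: 0.0268
gripper_force: 39.8
```

arm_command(commands="-0.0005 0 0.001 0 0 0;-0.0005 0 0.001 0 0 0;-0.0005 0 0.001 0 0 0")

```text
time_s: 9.85
tool_pos: [0.3918, -0.2171, 0.124]
eef_rot: [0.973, 0.07, 0.217, -0.015]
ft_force: [-1.2, -0.7, 4.5]
finger_gap: 0.0266
gripper_force: 39.8
```

arm_command(commands="0 0 0 0 0 0;0 0 0 0 0 0;0 0 0 0 0 0;0 0 0 0 0 0", jaw=0.5)

```text
time_s: 10.18
tool_pos: [0.3917, -0.2167, 0.1237]
eef_rot: [0.974, 0.07, 0.217, -0.015]
ft_force: [0.5, -0.7, -0.0]
finger_gap: 0.0427
gripper_force: 0.0
```

arm_command(commands="0 0 -0.05 0 0 0;0 0 -0.1 0 0 0;0 0 -0.2 0 0 0;0 0 -0.3 0 0 0;0 0 -0.3 0 0 0")

```text
time_s: 10.6
tool_pos: [0.3278, -0.2264, 0.2635]
eef_rot: [0.973, 0.071, 0.218, -0.012]
ft_force: [0.3, -1.1, 0.2]
finger_gap: 0.0429
gripper_force: 0.0
```

Run:
```python
from unroll import *
lane=np.r_[M0,.07]+Yv*.03; roll("lane2",lane-X*.006*1+X*.025,-X,Z)
sc=snap("top","b4"); crop(sc,(250,185,400,285),5,"c_b4")
g=pick('green',-1,.1,.05); V['green']=(.5105,.2255,71); g=pick('green',-1,.1,.04)
p,r,s=cur(); print(s["joints"].round(2))
mid=(np.array([.45,.05,.30]),r)
plan([mid,g])
```

```text
lane2 phi -80..80 step10
0.012 13/177 12/184 11/199  8/217  5/231  4/231  9/217  8/207  7/216  6/228  5/231  5/239  6/245 11/239 20/224 21/195 20/174
0.02  9/189  8/195  6/211  4/235  3/236  5/221  8/198  7/191  6/194  8/189 10/204  7/234  5/246  6/243 11/226 16/200 17/176
0.025  3/189  3/199  2/214  2/227  2/233  5/221  9/189  7/174  9/179  7/192  7/210  5/235  5/247  7/243 11/229 13/194 15/168
0.03  2/182  2/191  2/211  2/228  1/236  5/226  8/209  8/199  8/203  7/214  6/224  5/240  4/246  4/238  6/211  9/182 11/156
0.04 10/127  9/132  8/143  6/159  4/179  3/203  3/227  2/243  1/250  1/251  2/250  2/246  3/229  5/193  6/153 10/129 13/114
[-1.1  -0.03  2.07  0.49  1.01  0.08]
  0.1614 -0.2562 0.0320 0.0000 0.0000 0.0000
  0.1614 -0.2562 0.0320 0.0000 0.0000 0.0000
 -- at [0.45 0.05 0.3 ] rows/call ~ 4.1
  0.0427 -0.1475 0.0866 -0.0321 -0.1111 -0.0905
  0.1067 -0.1327 0.0456 -0.0321 -0.1111 -0.0905
  0.1462 -0.0978 -0.0112 -0.0321 -0.1111 -0.0905
  0.1529 -0.0503 -0.0719 -0.0321 -0.1111 -0.0905
 -- at [0.558 0.363 0.178] rows/call ~ 4.1
```

View pics/c_b4.png

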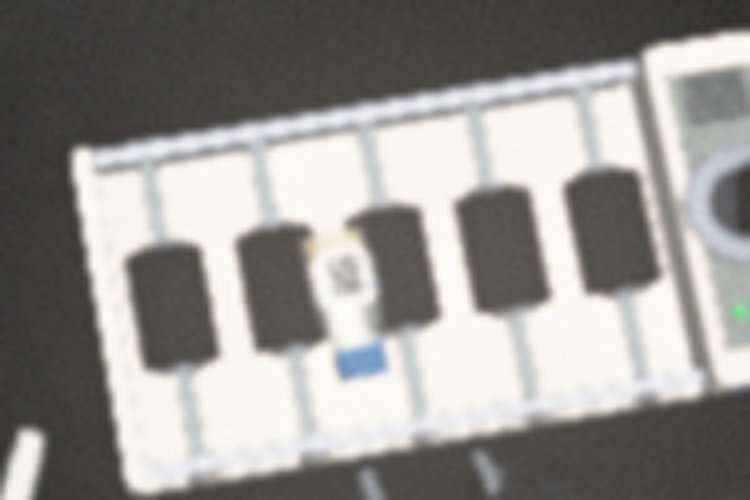

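Picture: blue lies in lane 2 with the label up at (345,275) and its cap sticking out at (362,360). Green goes to lane 1 next.

```bash
sed -i "s/'green':(.5105,.2255,70),'white':(.4255,.2125,60)/'green':(.5105,.2255,71),'white':(.4255,.2125,63)/" vial.py
python3 - <<'E'
from vial import *
p,r,s=cur()
plan([(np.array([.45,.05,.30]),r),pick('green',-1,.07,.03)])
E
```

```text
0.1614 -0.2562 0.0320 0.0000 0.0000 0.0000
  0.1614 -0.2562 0.0320 0.0000 0.0000 0.0000
 -- at [0.45 0.05 0.3 ] rows/call ~ 4.1
  0.0322 -0.1355 0.0942 -0.0321 -0.1111 -0.0905
  0.0969 -0.1246 0.0579 -0.0321 -0.1111 -0.0905
  0.1396 -0.0936 0.0047 -0.0321 -0.1111 -0.0905
  0.1514 -0.0490 -0.0544 -0.0321 -0.1111 -0.0905
 -- at [0.549 0.337 0.155] rows/call ~ 4.1
```

arm_command(commands="0.161 -0.256 0.032 0 0 0;0.161 -0.256 0.032 0 0 0;0.161 -0.256 0.032 0 0 0;0.161 -0.256 0.032 0 0 0;0.161 -0.256 0.032 0 0 0", jaw=0.65)

```text
time_s: 11.12
tool_pos: [0.39, -0.0834, 0.2784]
eef_rot: [0.973, 0.073, 0.217, -0.016]
ft_force: [0.3, -0.1, -0.1]
finger_gap: 0.0555
gripper_force: 0.0
```

arm_command(commands="0.161 -0.256 0.032 0 0 0;0.161 -0.256 0.032 0 0 0;0.161 -0.256 0.032 0 0 0;0.161 -0.256 0.032 0 0 0;0.161 -0.256 0.032 0 0 0")

```text
time_s: 11.53
tool_pos: [0.4506, 0.0541, 0.2976]
eef_rot: [0.973, 0.073, 0.216, -0.016]
ft_force: [-0.2, -0.6, -0.4]
finger_gap: 0.0554
gripper_force: 0.0
```

arm_command(commands="0.032 -0.136 0.094 -0.032 -0.111 -0.09;0.032 -0.136 0.094 -0.032 -0.111 -0.09;0.032 -0.136 0.094 -0.032 -0.111 -0.09;0.032 -0.136 0.094 -0.032 -0.111 -0.09;0.032 -0.136 0.094 -0.032 -0.111 -0.09")

```text
time_s: 11.95
tool_pos: [0.4744, 0.123, 0.2606]
eef_rot: [0.976, 0.199, 0.046, 0.077]
ft_force: [0.6, -0.1, -0.4]
finger_gap: 0.0556
gripper_force: 0.0
```

arm_command(commands="0.097 -0.125 0.058 -0.032 -0.111 -0.09;0.097 -0.125 0.058 -0.032 -0.111 -0.09;0.097 -0.125 0.058 -0.032 -0.111 -0.09;0.097 -0.125 0.058 -0.032 -0.111 -0.09;0.097 -0.125 0.058 -0.032 -0.111 -0.09")

```text
time_s: 12.37
tool_pos: [0.4987, 0.1948, 0.2244]
eef_rot: [0.927, 0.314, -0.124, 0.164]
ft_force: [0.9, 0.2, -0.2]
finger_gap: 0.0556
gripper_force: 0.0
```

arm_command(commands="0.14 -0.094 0.005 -0.032 -0.111 -0.09;0.14 -0.094 0.005 -0.032 -0.111 -0.09;0.14 -0.094 0.005 -0.032 -0.111 -0.09;0.14 -0.094 0.005 -0.032 -0.111 -0.09;0.14 -0.094 0.005 -0.032 -0.111 -0.09")

```text
time_s: 12.78
tool_pos: [0.5233, 0.2665, 0.1882]
eef_rot: [0.829, 0.413, -0.288, 0.242]
ft_force: [-0.0, -0.3, -0.7]
finger_gap: 0.0556
gripper_force: 0.0
```

arm_command(commands="0.151 -0.049 -0.054 -0.032 -0.111 -0.09;0.151 -0.049 -0.054 -0.032 -0.111 -0.09;0.151 -0.049 -0.054 -0.032 -0.111 -0.09;0.151 -0.049 -0.054 -0.032 -0.111 -0.09;0.151 -0.049 -0.054 -0.032 -0.111 -0.09")

```text
time_s: 13.2
tool_pos: [0.5482, 0.3379, 0.1524]
eef_rot: [0.688, 0.491, -0.437, 0.308]
ft_force: [0.2, -0.5, -0.5]
finger_gap: 0.0553
gripper_force: 0.0
```

Run:
```python
from vial import *
plan([pick('green',-1,.05),pick('green',-1,0)]); print(cur()[2]["joints"].round(2))
```

```text
0.0489 0.0024 0.0647 -0.0014 -0.0017 0.0012
 -- at [0.543 0.32  0.116] rows/call ~ 1.1
  0.0000 -0.0000 0.1000 0.0000 0.0000 0.0000
 -- at [0.528 0.277 0.095] rows/call ~ 1.3
[ 0.54  1.15  0.71 -0.76  2.14  0.74]
```

arm_command(commands="0.049 0.002 0.065 -0.001 -0.002 0.001;0.049 0.002 0.065 -0.001 -0.002 0.001;0.049 0.002 0.065 -0.001 -0.002 0.001")

```text
time_s: 13.45
tool_pos: [0.5432, 0.3188, 0.1193]
eef_rot: [0.689, 0.488, -0.437, 0.311]
ft_force: [-0.2, 1.1, 1.1]
finger_gap: 0.0557
gripper_force: 0.0
```

arm_command(commands="0 0 0.04 0 0 0;0 0 0.07 0 0 0;0 0 0.1 0 0 0;0 0 0.1 0 0 0;0 0 0.1 0 0 0")

```text
time_s: 13.87
tool_pos: [0.529, 0.2777, 0.1]
eef_rot: [0.689, 0.488, -0.435, 0.312]
ft_force: [0.3, -0.3, -0.0]
finger_gap: 0.0557
gripper_force: 0.0
```

arm_command(commands="0 0 0 0 0 0;0 0 0 0 0 0;0 0 0 0 0 0;0 0 0 0 0 0;0 0 0 0 0 0", jaw=0.1, newtons=40)

```text
time_s: 14.28
tool_pos: [0.5282, 0.2781, 0.0986]
eef_rot: [0.688, 0.488, -0.437, 0.313]
ft_force: [0.1, 1.2, 5.6]
finger_gap: 0.0268
gripper_force: 39.3
```

Run:
```python
from vial import *
p,r,s=cur(); t,g=pick('green',-1,0); print((p-t)*1000,np.degrees((r.inv()*g).as_rotvec()))
m=(np.array([.50,.15,.28]),g); q=place(1,-1,up=.12)
plan([(p+[0,0,.15],g),q])
```

```text
[-0.02913636  1.18900922  3.22276999] [-0.02890477 -0.02213115 -0.25392036]
  -0.2718 0.0011 -0.1269 -0.0002 -0.0001 -0.0014
 -- at [0.528 0.278 0.249] rows/call ~ 4.0
  -0.0948 0.0019 0.2083 0.0328 0.1112 0.0900
  -0.1521 0.0568 0.1613 0.0328 0.1112 0.0900
  -0.1726 0.1170 0.0945 0.0328 0.1112 0.0900
  -0.1519 0.1698 0.0217 0.0328 0.1112 0.0900
 -- at [ 0.383 -0.156  0.244] rows/call ~ 4.1
```

arm_command(commands="-0.06 0 -0.03 0 0 0;-0.13 0 -0.06 0 0 0;-0.2 0.001 -0.095 0 0 0;-0.272 0.001 -0.127 0 0 -0.001;-0.272 0.001 -0.127 0 0 -0.001")

```text
time_s: 14.7
tool_pos: [0.5289, 0.2783, 0.2557]
eef_rot: [0.69, 0.489, -0.432, 0.313]
ft_force: [0.5, 0.3, -0.5]
finger_gap: 0.027
gripper_force: 39.6
```

arm_command(commands="-0.095 0.002 0.208 0.033 0.111 0.09;-0.095 0.002 0.208 0.033 0.111 0.09;-0.095 0.002 0.208 0.033 0.111 0.09;-0.095 0.002 0.208 0.033 0.111 0.09;-0.095 0.002 0.208 0.033 0.111 0.09")

```text
time_s: 15.12
tool_pos: [0.4917, 0.1679, 0.2483]
eef_rot: [0.831, 0.41, -0.287, 0.244]
ft_force: [0.5, -0.4, 0.1]
finger_gap: 0.0268
gripper_force: 39.7
```

arm_command(commands="-0.152 0.057 0.161 0.033 0.111 0.09;-0.152 0.057 0.161 0.033 0.111 0.09;-0.152 0.057 0.161 0.033 0.111 0.09;-0.152 0.057 0.161 0.033 0.111 0.09;-0.152 0.057 0.161 0.033 0.111 0.09")

```text
time_s: 15.53
tool_pos: [0.4553, 0.06, 0.2466]
eef_rot: [0.928, 0.311, -0.124, 0.165]
ft_force: [-0.6, -0.6, -0.4]
finger_gap: 0.0271
gripper_force: 39.7
```

arm_command(commands="-0.173 0.117 0.095 0.033 0.111 0.09;-0.173 0.117 0.095 0.033 0.111 0.09;-0.173 0.117 0.095 0.033 0.111 0.09;-0.173 0.117 0.095 0.033 0.111 0.09;-0.173 0.117 0.095 0.033 0.111 0.09")

```text
time_s: 15.95
tool_pos: [0.4185, -0.0487, 0.2447]
eef_rot: [0.977, 0.196, 0.045, 0.076]
ft_force: [0.3, -0.3, -0.9]
finger_gap: 0.027
gripper_force: 39.8
```

arm_command(commands="-0.152 0.17 0.022 0.033 0.111 0.09;-0.152 0.17 0.022 0.033 0.111 0.09;-0.152 0.17 0.022 0.033 0.111 0.09;-0.152 0.17 0.022 0.033 0.111 0.09;-0.152 0.17 0.022 0.033 0.111 0.09")

```text
time_s: 16.37
tool_pos: [0.382, -0.1571, 0.2429]
eef_rot: [0.974, 0.07, 0.214, -0.018]
ft_force: [-0.4, 0.0, -0.6]
finger_gap: 0.027
gripper_force: 39.8
```

arm_command(commands="0 0 0 0 0 0;0 0 0 0 0 0")

```text
time_s: 16.53
tool_pos: [0.3827, -0.1551, 0.2434]
eef_rot: [0.974, 0.073, 0.212, -0.016]
ft_force: [-0.2, -0.1, -0.9]
finger_gap: 0.0274
gripper_force: 39.8
```

```bash
python3 unroll.py; python3 -c "
from vial import *
plan([place(1,-1,up=.04),place(1,-1,up=.005)])"
```

```text
[ 0.477 -0.141  0.188] [-0.989 -0.149  0.008] [0.008 0.    1.   ]
held phi -80..80 step10
0.012 14/149 13/161 11/188  8/226  3/244  2/246  3/231  5/214  5/210  7/210  8/212  7/228  5/245  7/248 10/239 14/225 16/204
0.02  9/151  8/167  8/196  6/226  3/245  3/243  5/211  7/183  9/206  7/210  9/202 10/216  6/240  5/248  7/245 14/232 20/220
0.025  3/149  3/164  2/191  1/232  1/245  1/242  5/210  7/181  7/185  7/198 10/206  6/226  4/248  3/250  6/244 10/230 13/210
0.03  3/143  3/158  3/185  1/219  1/243  1/244  2/230  6/221  8/225  5/227  7/223  6/230  4/244  3/245  4/233  6/212  7/190
0.04 14/106 11/111  8/122  4/141  3/167  3/191  3/209  2/221  3/239  2/251  1/252  1/250  2/246  2/233  4/200  5/163  6/139
  -0.0661 0.0021 0.1437 -0.0009 0.0023 0.0012
 -- at [ 0.383 -0.156  0.164] rows/call ~ 2.1
  -0.0296 -0.0000 0.0634 -0.0000 -0.0000 0.0000
 -- at [ 0.383 -0.156  0.129] rows/call ~ 0.9
```

arm_command(commands="-0.066 0.002 0.144 -0.001 0.002 0.001;-0.066 0.002 0.144 -0.001 0.002 0.001;-0.066 0.002 0.144 -0.001 0.002 0.001;-0.066 0.002 0.144 -0.001 0.002 0.001")

```text
time_s: 16.92
tool_pos: [0.3827, -0.1559, 0.1641]
eef_rot: [0.974, 0.069, 0.216, -0.017]
ft_force: [0.5, -0.6, 0.7]
finger_gap: 0.0268
gripper_force: 39.9
```

arm_command(commands="-0.015 0 0.032 0 0 0;-0.03 0 0.063 0 0 0;-0.03 0 0.063 0 0 0;-0.03 0 0.063 0 0 0")

```text
time_s: 17.25
tool_pos: [0.383, -0.1573, 0.1313]
eef_rot: [0.973, 0.069, 0.218, -0.015]
ft_force: [0.3, -0.4, 0.2]
finger_gap: 0.027
gripper_force: 39.9
```

```bash
python3 -c "
from vial import *
p,r,s=cur(); t,g=place(1,-1); print((p-t)*1000, s['ft_force'])
plan([place(1,-1,up=.002)])"
```

```text
[ 0.29331702 -1.37365838  6.9115189 ] [ 0.27224223 -0.40995971  0.22301324]
  -0.0044 -0.0028 0.0088 0.0010 -0.0012 -0.0010
 -- at [ 0.383 -0.156  0.126] rows/call ~ 0.1
```

arm_command(commands="-0.004 -0.002 0.009 0.001 -0.001 -0.001;-0.004 -0.002 0.009 0.001 -0.001 -0.001;-0.004 -0.002 0.009 0.001 -0.001 -0.001")

```text
time_s: 17.5
tool_pos: [0.3829, -0.1569, 0.126]
eef_rot: [0.974, 0.07, 0.217, -0.015]
ft_force: [3.3, -0.2, 2.9]
finger_gap: 0.0269
gripper_force: 40.0
```

arm_command(commands="-0.0008 0 0.0018 0 0 0;-0.0008 0 0.0018 0 0 0;-0.0008 0 0.0018 0 0 0")

```text
time_s: 17.75
tool_pos: [0.3827, -0.1569, 0.1247]
eef_rot: [0.974, 0.07, 0.216, -0.015]
ft_force: [0.2, -0.8, 8.0]
finger_gap: 0.0268
gripper_force: 40.5
```

arm_command(commands="-0.0008 0 0.0018 0 0 0;-0.0008 0 0.0018 0 0 0;-0.0008 0 0.0018 0 0 0")

```text
time_s: 18.0
tool_pos: [0.3826, -0.1568, 0.1237]
eef_rot: [0.974, 0.07, 0.216, -0.015]
ft_force: [-0.9, -1.0, 9.7]
finger_gap: 0.0269
gripper_force: 40.7
```

Seated, so I release and retreat.

arm_command(commands="0 0 0 0 0 0;0 0 0 0 0 0;0 0 0 0 0 0;0 0 0 0 0 0", jaw=0.5)

```text
time_s: 18.33
tool_pos: [0.382, -0.1561, 0.1226]
eef_rot: [0.974, 0.07, 0.215, -0.016]
ft_force: [0.7, 0.4, -0.1]
finger_gap: 0.043
gripper_force: 0.0
```

arm_command(commands="0 0 -0.05 0 0 0;0 0 -0.1 0 0 0;0 0 -0.2 0 0 0;0 0 -0.3 0 0 0;0 0 -0.3 0 0 0")

```text
time_s: 18.75
tool_pos: [0.3185, -0.1659, 0.2623]
eef_rot: [0.974, 0.07, 0.216, -0.014]
ft_force: [-0.6, -1.5, 0.4]
finger_gap: 0.0427
gripper_force: 0.0
```

Run:
```python
from unroll import *
roll("lane1",np.r_[M0,.07]+Yv*.09-X*.006+X*.025,-X,Z,(.012,.025))
t=snap("top","g4"); s=snap("scene","g4")
for c,a,st in blobs(t,(55,120,60),(75,255,255),15)[0]: print("green",c.round(1),a,onz(t,c,.069).round(3))
for c,a,st in blobs(t,(0,0,170),(180,50,255),40,(145,250,170,275))[0]: print("white",c.round(1),a,onz(t,c,.069).round(3))
p,r,_=cur()
plan([(np.array([.42,.05,.30]),r),pick('white',-1,.07,.03)])
```

```text
lane1 phi -80..80 step10
0.012 11/190 10/200  7/222  5/237  4/243  4/232  6/220  6/211  6/217  5/225  7/221  7/229  8/241 11/235 16/206 18/180 18/159
0.025  2/192  1/204  0/226  1/237  2/238  4/222  6/196  8/191  7/193  8/203  9/210  6/231  5/243  6/237 10/208 13/179 13/155
green [213.9 289.2] 129 [0.347 0.067 0.069]
white [158.6 260.2] 131 [0.424 0.21  0.069]
  0.1353 -0.1992 0.0178 0.0000 0.0000 0.0000
  0.1353 -0.1992 0.0178 0.0000 0.0000 0.0000
 -- at [0.42 0.05 0.3 ] rows/call ~ 3.2
  0.0130 -0.1283 0.0859 -0.0287 -0.1145 -0.0790
  0.0714 -0.1243 0.0590 -0.0287 -0.1145 -0.0790
  0.1137 -0.1043 0.0147 -0.0287 -0.1145 -0.0790
  0.1316 -0.0723 -0.0383 -0.0287 -0.1145 -0.0790
 -- at [0.479 0.317 0.155] rows/call ~ 4.0
```

arm_command(commands="0.135 -0.2 0.018 0 0 0;0.135 -0.2 0.018 0 0 0;0.135 -0.2 0.018 0 0 0;0.135 -0.2 0.018 0 0 0;0.135 -0.2 0.018 0 0 0", jaw=0.65)

```text
time_s: 19.32
tool_pos: [0.3699, -0.0547, 0.2777]
eef_rot: [0.974, 0.073, 0.214, -0.018]
ft_force: [-0.4, -0.2, -0.3]
finger_gap: 0.0557
gripper_force: 0.0
```

arm_command(commands="0.135 -0.199 0.018 0 0 0;0.135 -0.199 0.018 0 0 0;0.135 -0.199 0.018 0 0 0;0.135 -0.199 0.018 0 0 0;0.135 -0.199 0.018 0 0 0")

```text
time_s: 19.73
tool_pos: [0.4199, 0.0512, 0.2981]
eef_rot: [0.974, 0.071, 0.214, -0.017]
ft_force: [-0.9, -0.1, -0.5]
finger_gap: 0.0555
gripper_force: 0.0
```

arm_command(commands="0.013 -0.128 0.086 -0.029 -0.114 -0.079;0.013 -0.128 0.086 -0.029 -0.114 -0.079;0.013 -0.128 0.086 -0.029 -0.114 -0.079;0.013 -0.128 0.086 -0.029 -0.114 -0.079;0.013 -0.128 0.086 -0.029 -0.114 -0.079")

```text
time_s: 20.15
tool_pos: [0.4351, 0.1158, 0.2618]
eef_rot: [0.98, 0.181, 0.04, 0.067]
ft_force: [0.4, 0.0, -0.2]
finger_gap: 0.0554
gripper_force: 0.0
```

arm_command(commands="0.071 -0.124 0.059 -0.029 -0.115 -0.079;0.071 -0.124 0.059 -0.029 -0.115 -0.079;0.071 -0.124 0.059 -0.029 -0.115 -0.079;0.071 -0.124 0.059 -0.029 -0.115 -0.079;0.071 -0.124 0.059 -0.029 -0.115 -0.079")

```text
time_s: 20.57
tool_pos: [0.4495, 0.1827, 0.2255]
eef_rot: [0.938, 0.283, -0.137, 0.147]
ft_force: [-0.1, -0.6, 0.0]
finger_gap: 0.0557
gripper_force: 0.0
```

arm_command(commands="0.114 -0.104 0.015 -0.029 -0.115 -0.079;0.114 -0.104 0.015 -0.029 -0.115 -0.079;0.114 -0.104 0.015 -0.029 -0.115 -0.079;0.114 -0.104 0.015 -0.029 -0.115 -0.079;0.114 -0.104 0.015 -0.029 -0.115 -0.079")

```text
time_s: 20.98
tool_pos: [0.4642, 0.2495, 0.189]
eef_rot: [0.849, 0.371, -0.306, 0.219]
ft_force: [0.4, -0.2, -1.3]
finger_gap: 0.0556
gripper_force: 0.0
```

arm_command(commands="0.132 -0.072 -0.038 -0.029 -0.115 -0.079;0.132 -0.072 -0.038 -0.029 -0.115 -0.079;0.132 -0.072 -0.038 -0.029 -0.115 -0.079;0.132 -0.072 -0.038 -0.029 -0.115 -0.079;0.132 -0.072 -0.038 -0.029 -0.115 -0.079")

```text
time_s: 21.4
tool_pos: [0.4789, 0.3162, 0.1525]
eef_rot: [0.718, 0.441, -0.46, 0.281]
ft_force: [0.7, -0.2, 0.0]
finger_gap: 0.0554
gripper_force: 0.0
```

Run:
```python
from vial import *
plan([pick('white',-1,.05),pick('white',-1,0)]); print(cur()[2]["joints"].round(2))
```

```text
0.0512 -0.0009 0.0610 -0.0001 0.0015 0.0008
 -- at [0.471 0.301 0.116] rows/call ~ 1.1
  -0.0000 0.0000 0.1000 0.0000 -0.0000 -0.0000
 -- at [0.45  0.261 0.095] rows/call ~ 1.3
[ 0.54  1.01  1.01 -0.6   2.11  0.97]
```

arm_command(commands="0.051 0 0.061 0 0.001 0.001;0.051 0 0.061 0 0.001 0.001;0.051 0 0.061 0 0.001 0.001")

```text
time_s: 21.65
tool_pos: [0.4713, 0.3009, 0.1188]
eef_rot: [0.72, 0.439, -0.458, 0.281]
ft_force: [0.1, 0.7, 1.0]
finger_gap: 0.0552
gripper_force: 0.0
```

arm_command(commands="0 0 0.04 0 0 0;0 0 0.07 0 0 0;0 0 0.1 0 0 0;0 0 0.1 0 0 0;0 0 0.1 0 0 0")

```text
time_s: 22.07
tool_pos: [0.4514, 0.262, 0.0991]
eef_rot: [0.721, 0.439, -0.456, 0.282]
ft_force: [0.8, 0.1, 0.8]
finger_gap: 0.0557
gripper_force: 0.0
```

arm_command(commands="0 0 0 0 0 0;0 0 0 0 0 0;0 0 0 0 0 0;0 0 0 0 0 0;0 0 0 0 0 0", jaw=0.1, newtons=40)

```text
time_s: 22.48
tool_pos: [0.4507, 0.2623, 0.0979]
eef_rot: [0.719, 0.44, -0.457, 0.283]
ft_force: [0.2, 0.8, 5.4]
finger_gap: 0.0268
gripper_force: 39.2
```

Run:
```python
from vial import *
p,r,s=cur(); t,g=pick('white',-1,0); print((p-t)*1000,np.degrees((r.inv()*g).as_rotvec()))
plan([(p+[0,0,.15],g),place(4,-1,up=.12)])
```

```text
[0.51948319 1.36056309 2.51081478] [ 0.13103467  0.0606834  -0.21566658]
  -0.2720 0.0013 -0.1265 0.0007 0.0003 -0.0012
 -- at [0.451 0.262 0.248] rows/call ~ 4.0
  -0.1147 0.1167 0.2502 0.0287 0.1145 0.0787
  -0.1585 0.1711 0.1870 0.0287 0.1145 0.0787
  -0.1631 0.2251 0.1100 0.0287 0.1145 0.0787
  -0.1274 0.2682 0.0343 0.0287 0.1145 0.0787
 -- at [ 0.409 -0.334  0.244] rows/call ~ 4.0
```

arm_command(commands="-0.06 0 -0.03 0 0 0;-0.13 0 -0.06 0 0 0;-0.2 0.001 -0.095 0 0 0;-0.272 0.001 -0.127 0.001 0 -0.001;-0.272 0.001 -0.127 0.001 0 -0.001")

```text
time_s: 22.9
tool_pos: [0.4515, 0.2628, 0.2541]
eef_rot: [0.722, 0.44, -0.454, 0.281]
ft_force: [1.2, 0.9, 0.6]
finger_gap: 0.0273
gripper_force: 39.6
```

arm_command(commands="-0.115 0.117 0.25 0.029 0.114 0.079;-0.115 0.117 0.25 0.029 0.114 0.079;-0.115 0.117 0.25 0.029 0.114 0.079;-0.115 0.117 0.25 0.029 0.114 0.079;-0.115 0.117 0.25 0.029 0.114 0.079")

```text
time_s: 23.32
tool_pos: [0.4398, 0.1094, 0.2477]
eef_rot: [0.852, 0.367, -0.304, 0.218]
ft_force: [-1.4, 0.1, -0.6]
finger_gap: 0.0273
gripper_force: 39.7
```

arm_command(commands="-0.158 0.171 0.187 0.029 0.115 0.079;-0.158 0.171 0.187 0.029 0.115 0.079;-0.158 0.171 0.187 0.029 0.115 0.079;-0.158 0.171 0.187 0.029 0.115 0.079;-0.158 0.171 0.187 0.029 0.115 0.079")

```text
time_s: 23.73
tool_pos: [0.4289, -0.0394, 0.2465]
eef_rot: [0.94, 0.278, -0.134, 0.146]
ft_force: [-0.6, 0.7, -0.5]
finger_gap: 0.0271
gripper_force: 39.7
```

arm_command(commands="-0.163 0.225 0.11 0.029 0.115 0.079;-0.163 0.225 0.11 0.029 0.115 0.079;-0.163 0.225 0.11 0.029 0.115 0.079;-0.163 0.225 0.11 0.029 0.115 0.079;-0.163 0.225 0.11 0.029 0.115 0.079")

```text
time_s: 24.15
tool_pos: [0.4177, -0.1888, 0.2451]
eef_rot: [0.981, 0.176, 0.043, 0.067]
ft_force: [-0.3, 0.6, -0.4]
finger_gap: 0.0272
gripper_force: 39.8
```

arm_command(commands="-0.127 0.268 0.034 0.029 0.115 0.079;-0.127 0.268 0.034 0.029 0.115 0.079;-0.127 0.268 0.034 0.029 0.115 0.079;-0.127 0.268 0.034 0.029 0.115 0.079;-0.127 0.268 0.034 0.029 0.115 0.079")

```text
time_s: 24.57
tool_pos: [0.4065, -0.3375, 0.2432]
eef_rot: [0.974, 0.065, 0.217, -0.017]
ft_force: [0.7, 0.6, -1.6]
finger_gap: 0.0271
gripper_force: 39.9
```

arm_command(commands="0 0 0 0 0 0;0 0 0 0 0 0")

```text
time_s: 24.73
tool_pos: [0.4078, -0.3325, 0.2438]
eef_rot: [0.974, 0.069, 0.216, -0.017]
ft_force: [0.3, 0.3, -0.4]
finger_gap: 0.027
gripper_force: 39.8
```

```bash
python3 unroll.py; python3 -c "
from vial import *
plan([place(4,-1,up=.04),place(4,-1,up=.005)])"
```

```text
[ 0.502 -0.319  0.189] [-0.99  -0.142  0.   ] [ 0.001 -0.004  1.   ]
held phi -80..80 step10
0.012  8/217  9/215  8/219  6/226  4/233  3/232  3/220  6/200  7/189  7/194  6/203  5/223  4/239  6/240  9/231 13/214 15/181
0.02  9/219  9/218  8/222  5/232  4/234  4/227  6/195  6/161  6/167  6/176  6/181  7/200  5/235  6/243  8/235 10/212 11/177
0.025  6/217  6/217  6/226  5/231  3/237  3/232  6/193  8/151  9/159  6/185  6/195  7/211  4/240  5/245  7/237 13/215 13/181
0.03  7/212  7/211  6/216  3/227  2/232  3/229  5/210  7/191  7/200  6/209  7/210  6/219  5/238  6/243  8/236 11/215 14/184
0.04 13/199 13/199 13/202 13/208 11/204 10/205  9/215  7/223  7/226  7/227  7/229  7/228  7/220  9/207 10/186 11/161 12/140
  -0.0664 0.0045 0.1447 -0.0007 -0.0000 -0.0010
 -- at [ 0.409 -0.334  0.164] rows/call ~ 2.1
  -0.0296 -0.0000 0.0634 0.0000 0.0000 0.0000
 -- at [ 0.409 -0.334  0.129] rows/call ~ 0.9
```

Label again within a few degrees of up. Lowering.

arm_command(commands="-0.066 0.004 0.145 -0.001 0 -0.001;-0.066 0.004 0.145 -0.001 0 -0.001;-0.066 0.004 0.145 -0.001 0 -0.001;-0.066 0.004 0.145 -0.001 0 -0.001")

```text
time_s: 25.12
tool_pos: [0.4088, -0.334, 0.1643]
eef_rot: [0.974, 0.07, 0.216, -0.016]
ft_force: [0.0, -0.5, -0.4]
finger_gap: 0.0272
gripper_force: 39.9
```

arm_command(commands="-0.015 0 0.032 0 0 0;-0.03 0 0.063 0 0 0;-0.03 0 0.063 0 0 0;-0.03 0 0.063 0 0 0")

```text
time_s: 25.45
tool_pos: [0.4088, -0.3357, 0.1316]
eef_rot: [0.974, 0.07, 0.217, -0.014]
ft_force: [-1.2, 0.4, -0.3]
finger_gap: 0.0269
gripper_force: 39.9
```

```bash
python3 -c "
from vial import *
p,r,s=cur(); t,g=place(4,-1); print((p-t)*1000, s['ft_force'])
plan([place(4,-1,up=.002)])"
```

```text
[ 0.05748874 -1.57964643  7.26467057] [-1.18947909  0.41281436 -0.28451305]
  -0.0042 -0.0032 0.0097 0.0013 -0.0007 -0.0002
 -- at [ 0.409 -0.334  0.126] rows/call ~ 0.1
```

arm_command(commands="-0.004 -0.003 0.01 0.001 -0.001 0;-0.004 -0.003 0.01 0.001 -0.001 0;-0.004 -0.003 0.01 0.001 -0.001 0")

```text
time_s: 25.7
tool_pos: [0.4088, -0.3346, 0.1257]
eef_rot: [0.974, 0.07, 0.216, -0.015]
ft_force: [2.3, -1.6, 3.0]
finger_gap: 0.0268
gripper_force: 39.9
```

arm_command(commands="-0.0008 0 0.0018 0 0 0;-0.0008 0 0.0018 0 0 0;-0.0008 0 0.0018 0 0 0")

```text
time_s: 25.95
tool_pos: [0.4086, -0.3347, 0.1247]
eef_rot: [0.974, 0.07, 0.216, -0.015]
ft_force: [-0.2, -0.3, 7.6]
finger_gap: 0.027
gripper_force: 40.6
```

arm_command(commands="-0.0005 0 0.001 0 0 0;-0.0005 0 0.001 0 0 0;-0.0005 0 0.001 0 0 0")

```text
time_s: 26.2
tool_pos: [0.4085, -0.3347, 0.1243]
eef_rot: [0.974, 0.07, 0.216, -0.015]
ft_force: [-2.5, -0.5, 10.1]
finger_gap: 0.0271
gripper_force: 40.9
```

arm_command(commands="0 0 0 0 0 0;0 0 0 0 0 0;0 0 0 0 0 0;0 0 0 0 0 0", jaw=0.5)

```text
time_s: 26.53
tool_pos: [0.4081, -0.3338, 0.1226]
eef_rot: [0.974, 0.07, 0.215, -0.016]
ft_force: [0.1, -0.5, 0.1]
finger_gap: 0.0423
gripper_force: 0.0
```

arm_command(commands="0 0 -0.05 0 0 0;0 0 -0.1 0 0 0;0 0 -0.2 0 0 0;0 0 -0.3 0 0 0;0 0 -0.4 0 0 0")

```text
time_s: 26.95
tool_pos: [0.3343, -0.3441, 0.2829]
eef_rot: [0.974, 0.07, 0.214, -0.016]
ft_force: [-0.5, -0.8, 0.6]
finger_gap: 0.0419
gripper_force: 0.0
```

Run:
```python
from vial import *
t=snap("top","w4"); s=snap("scene","w4")
A=cv2.resize(t["color"][180:285,190:410],(792,378),interpolation=cv2.INTER_CUBIC);cv2.imwrite("pics/c_w4.png",A[...,::-1])
for d,nm,b in((t,"top",(190,180,240,280)),(s,"sc",(215,250,310,330))):
    for c,a,st in blobs(d,(22,100,120),(35,255,255),4,b)[0]: print("yel",nm,c.round(1),a,onz(d,c,.036).round(4))
m=cv2.inRange(cv2.cvtColor(t["color"],cv2.COLOR_RGB2HSV),np.array((105,18,90)),np.array((145,110,255)))
n,l,st,c=cv2.connectedComponentsWithStats(m)
for i in range(1,n):
    if st[i,4]>30 and 190<c[i][0]<240 and 180<c[i][1]<280: print("scan",c[i],st[i].tolist())
m=cv2.inRange(cv2.cvtColor(s["color"],cv2.COLOR_RGB2HSV),np.array((105,18,90)),np.array((145,110,255)))
n,l,st,c=cv2.connectedComponentsWithStats(m)
for i in range(1,n):
    if st[i,4]>80 and 215<c[i][0]<310 and 250<c[i][1]<330: print("scan s",c[i],st[i].tolist(),onz(s,c[i],.02))
```

```text
yel top [192.  225.8] 21 [0.5169 0.1318 0.036 ]
yel sc [232.3 290.7] 26 [0.5148 0.1324 0.036 ]
scan s [240.87393526 296.11925043] [217, 279, 47, 33, 587] [0.49488462 0.12458278 0.02      ]
```

View pics/c_w4.png

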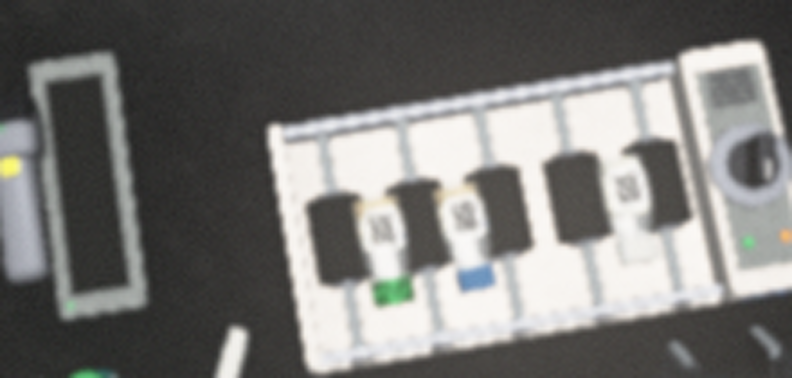

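Picture: the vials lie label up in lanes 1 (green), 2 (blue) and 4 (white). The scanner has been knocked to the left off its pad, now at (10,200), and the pad frame at (88,185) is empty.

Run:
```python
from vial import *
t=snap("top","s1"); s=snap("scene","s1")
crop(t,(165,180,255,285),5.6,"c_s1")
m=(t["color"].max(2)>95).astype(np.uint8)*255; m[:185]=0;m[280:]=0;m[:,:165]=0;m[:,245:]=0
cs,_=cv2.findContours(m,cv2.RETR_EXTERNAL,cv2.CHAIN_APPROX_NONE)
for c in cs:
    if cv2.contourArea(c)<100: continue
    r=cv2.minAreaRect(c); b=cv2.boxPoints(r); 
    for z in((.006,.02,.03)): 
        W=np.array([onz(t,p,z)[:2] for p in b]); print("rect z",z,"area",cv2.contourArea(c),"ctr",W.mean(0).round(4),"corners",W.round(3).tolist())
y=[blobs(d,(22,100,120),(35,255,255),4,b)[0][0][0] for d,b in((t,(165,180,240,280)),(s,(205,250,310,330)))]
print(tri(ray(t,y[0]),ray(s,y[1])))
```

```text
rect z 0.006 area 512.5 ctr [0.496  0.1291] corners [[0.552, 0.166], [0.561, 0.121], [0.44, 0.092], [0.431, 0.137]]
rect z 0.02 area 512.5 ctr [0.4942 0.1262] corners [[0.549, 0.163], [0.559, 0.118], [0.439, 0.09], [0.43, 0.134]]
rect z 0.03 area 512.5 ctr [0.4929 0.1241] corners [[0.548, 0.161], [0.557, 0.116], [0.438, 0.088], [0.429, 0.132]]
rect z 0.006 area 1667.0 ctr [0.5066 0.078 ] corners [[0.603, 0.127], [0.611, 0.056], [0.41, 0.03], [0.402, 0.098]]
rect z 0.02 area 1667.0 ctr [0.5047 0.0758] corners [[0.6, 0.124], [0.608, 0.054], [0.409, 0.028], [0.402, 0.096]]
rect z 0.03 area 1667.0 ctr [0.5033 0.0742] corners [[0.598, 0.122], [0.606, 0.053], [0.408, 0.027], [0.401, 0.094]]
(array([0.51644423, 0.13182217, 0.034212  ]), np.float64(0.0015674166868451112))
```

View pics/c_s1.png

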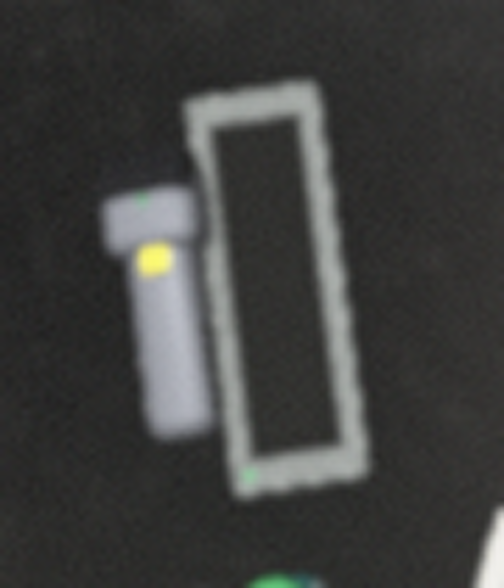

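Crop: the scanner lies just left of the pad, with its handle from (181,430) to the yellow mark (154,260) and a dark nose beyond the grey head. The pad edge is only about 2 mm from the handle, so the fingertips must stay above 6 mm.

```bash
cat > scan.py <<'E'
from vial import *
def down(yaw,sg): return frame(np.array([0,0,-1.]),sg*np.array([-np.sin(yaw),np.cos(yaw),0]))
def scanpose(lane,hold,under=.139,ahead=.125,sg=-1):
    """hold: (height of TCP above underside, yaw err, dx along scanner of TCP from origin, dy)"""
    y=[.09,.03,-.03,-.09][lane-1]; lab=np.r_[M0,0]+Yv*y-X*.006
    h,dyaw,dx,dy=hold; o=lab-X*ahead; r=down(Y+dyaw,sg)
    return o+X*dx+Yv*dy+Z*(under+h), r
E
python3 - <<'E'
from kin import *; from scan import *
t=snap("top","s2"); Vv=t["color"].max(2).astype(int)
pts=[]
for v in range(232,254):
    u=[x for x in range(180,206) if Vv[v,x]>95 and t["color"][v,x,2]>t["color"][v,x,1]+4]
    if u: pts.append(((min(u)+max(u))/2,v,len(u)))
pts=np.array(pts); print(pts[:,2])
W=np.array([onz(t,p[:2],.022)[:2] for p in pts]); f=np.polyfit(W[:,0],W[:,1],1); print("slope yaw",np.degrees(np.arctan(f[0])),"y at .5066",np.polyval(f,.5066),"x range",W[:,0].min(),W[:,0].max())
g=json.load(open("g.json")); q0=readout.sense()["joints"]
for sg in(1,-1):
    for nm,(tp,tr) in dict(sc=(np.array([.506,.129,.083]),down(np.radians(9),sg)),l1=scanpose(1,(.083,0,0,0),sg=sg),l2=scanpose(2,(.083,0,0,0),sg=sg),l4=scanpose(4,(.083,0,0,0),sg=sg)).items():
        x,c=ik(tp,tr,g,[q0,[0,.3,1.8,0,1,1],[0,.3,1.8,0,1,-1.5]]); print(sg,nm,tp.round(3),x.round(2),"%.0e"%c)
E
```

```text
[12. 11. 11. 12. 11. 10. 12. 11. 11. 11. 12. 12. 10. 11. 11. 12. 11. 11.
 12. 11. 10. 12.]
slope yaw 7.2513612083016685 y at .5066 0.12953864491252665 x range 0.4440324882098768 0.5016668967405218
1 sc [0.506 0.129 0.083] [ 0.03  0.56  1.77 -0.    0.81 -1.7 ] 6e-25
1 l1 [ 0.329 -0.164  0.222] [-0.78  0.02  2.07 -0.    1.05 -2.5 ] 7e-22
1 l2 [ 0.337 -0.223  0.222] [-0.87  0.11  1.98 -0.    1.06 -2.59] 2e-17
1 l4 [ 0.355 -0.342  0.222] [-1.    0.31  1.73 -0.    1.11 -2.72] 8e-21
-1 sc [0.506 0.129 0.083] [0.03 0.56 1.77 0.   0.81 1.44] 8e-20
-1 l1 [ 0.329 -0.164  0.222] [-0.78  0.02  2.07 -0.    1.05  0.64] 2e-24
-1 l2 [ 0.337 -0.223  0.222] [-0.87  0.11  1.98 -0.    1.06  0.55] 5e-18
-1 l4 [ 0.355 -0.342  0.222] [-1.    0.31  1.73  0.    1.11  0.42] 8e-24
```

Run:
```python
from scan import *
g=down(np.radians(7.5),-1)
p,r,_=cur(); plan([(np.array([.5066,.130,.20]),g),(np.array([.5066,.130,.083]),g)])
```

```text
0.1205 -0.2966 0.1160 -0.0005 -0.0460 0.0012
  0.1348 -0.2973 0.0970 -0.0005 -0.0460 0.0012
  0.1463 -0.2979 0.0762 -0.0005 -0.0460 0.0012
 -- at [0.507 0.13  0.2  ] rows/call ~ 4.5
  -0.0000 0.0000 0.2340 -0.0000 -0.0000 0.0000
 -- at [0.507 0.13  0.083] rows/call ~ 3.1
```

arm_command(commands="0.12 -0.297 0.116 0 -0.046 0.001;0.12 -0.297 0.116 0 -0.046 0.001;0.12 -0.297 0.116 0 -0.046 0.001;0.12 -0.297 0.116 0 -0.046 0.001;0.12 -0.297 0.116 0 -0.046 0.001")

```text
time_s: 27.62
tool_pos: [0.3927, -0.1803, 0.2517]
eef_rot: [0.987, 0.072, 0.142, -0.014]
ft_force: [-0.7, -1.4, -0.3]
finger_gap: 0.0429
gripper_force: 0.0
```

arm_command(commands="0.135 -0.297 0.097 0 -0.046 0.001;0.135 -0.297 0.097 0 -0.046 0.001;0.135 -0.297 0.097 0 -0.046 0.001;0.135 -0.297 0.097 0 -0.046 0.001;0.135 -0.297 0.097 0 -0.046 0.001", jaw=0.65)

```text
time_s: 28.03
tool_pos: [0.4493, -0.0235, 0.2251]
eef_rot: [0.995, 0.07, 0.07, -0.008]
ft_force: [-0.9, -0.9, -0.0]
finger_gap: 0.0554
gripper_force: 0.0
```

arm_command(commands="0.146 -0.298 0.076 0 -0.046 0.001;0.146 -0.298 0.076 0 -0.046 0.001;0.146 -0.298 0.076 0 -0.046 0.001;0.146 -0.298 0.076 0 -0.046 0.001;0.146 -0.298 0.076 0 -0.046 0.001")

```text
time_s: 28.45
tool_pos: [0.5059, 0.1353, 0.1979]
eef_rot: [0.998, 0.07, -0.002, -0.002]
ft_force: [0.8, -0.1, -1.0]
finger_gap: 0.0556
gripper_force: 0.0
```

arm_command(commands="0 0 0 0 0 0;0 0 0 0 0 0")

```text
time_s: 28.62
tool_pos: [0.5054, 0.1299, 0.1996]
eef_rot: [0.998, 0.067, -0.001, -0.002]
ft_force: [0.5, -0.2, 0.4]
finger_gap: 0.0553
gripper_force: 0.0
```

Run:
```python
from scan import *
s=snap("scene","s3"); t=snap("top","s3")
for d,nm,b in((t,"top",(165,180,240,280)),(s,"sc",(205,250,310,330))):
    for c,a,st in blobs(d,(22,100,120),(35,255,255),4,b)[0]: print("yel",nm,c.round(1),a,onz(d,c,.034).round(4))
g=down(np.radians(7.5),-1)
plan([(np.array([.5066,.130,.11]),g),(np.array([.5066,.130,.083]),g)])
```

```text
yel top [192. 226.] 17 [0.5167 0.1324 0.034 ]
yel sc [232.3 290.7] 26 [0.5158 0.1315 0.034 ]
  0.0023 -0.0013 0.1809 -0.0010 0.0001 0.0006
 -- at [0.507 0.13  0.11 ] rows/call ~ 2.4
  -0.0000 -0.0000 0.0540 0.0000 -0.0000 -0.0000
 -- at [0.507 0.13  0.083] rows/call ~ 0.7
```

arm_command(commands="0.002 -0.001 0.181 -0.001 0 0;0.002 -0.001 0.181 -0.001 0 0;0.002 -0.001 0.181 -0.001 0 0;0.002 -0.001 0.181 -0.001 0 0")

```text
time_s: 29.05
tool_pos: [0.5058, 0.1299, 0.1089]
eef_rot: [0.998, 0.066, -0.002, -0.0]
ft_force: [0.2, 0.3, 1.5]
finger_gap: 0.0558
gripper_force: 0.0
```

arm_command(commands="0 0 0.027 0 0 0;0 0 0.054 0 0 0;0 0 0.054 0 0 0")

```text
time_s: 29.3
tool_pos: [0.5071, 0.1303, 0.084]
eef_rot: [0.998, 0.066, 0.0, -0.0]
ft_force: [0.3, -0.6, -0.7]
finger_gap: 0.0557
gripper_force: 0.0
```

arm_command(commands="0 0 0 0 0 0;0 0 0 0 0 0;0 0 0 0 0 0;0 0 0 0 0 0;0 0 0 0 0 0", jaw=0.1, newtons=60)

```text
time_s: 29.72
tool_pos: [0.5078, 0.1308, 0.0859]
eef_rot: [0.998, 0.067, 0.002, 0.0]
ft_force: [-2.7, -1.1, 8.8]
finger_gap: 0.0341
gripper_force: 57.8
```

arm_command(commands="0 0 0 0 0 0;0 0 -0.06 0 0 0;0 0 -0.12 0 0 0;0 0 -0.24 0 0 0;0 0 -0.24 0 0 0")

```text
time_s: 30.13
tool_pos: [0.5079, 0.1309, 0.2095]
eef_rot: [0.998, 0.067, 0.004, 0.0]
ft_force: [0.4, 0.4, -0.4]
finger_gap: 0.0338
gripper_force: 59.0
```

arm_command(commands="0 0 0 0 0 0")

```text
time_s: 30.22
tool_pos: [0.5084, 0.1309, 0.2094]
eef_rot: [0.998, 0.067, 0.006, 0.0]
ft_force: [0.6, 0.0, -0.8]
finger_gap: 0.0342
gripper_force: 59.0
```

Run:
```python
from scan import *
s=snap("scene","s4"); t=snap("top","s4")
p,r,_=cur(); print(p,r.as_matrix().round(3).tolist())
A=cv2.resize(t["color"][180:285,160:290],(396,320),interpolation=cv2.INTER_CUBIC);B=cv2.resize(s["color"][190:320,180:340],(396,322),interpolation=cv2.INTER_CUBIC)
o=np.zeros((322,795,3),np.uint8);o[:320,:396]=A;o[:322,398:794]=B;cv2.imwrite("pics/c_s4.png",o[...,::-1])
plan([scanpose(2,(.083,0,0,0),under=.20,ahead=.15),scanpose(2,(.083,0,0,0))])
```

```text
[0.50673072 0.1308063  0.20433248] [[0.991, 0.133, 0.003], [0.133, -0.991, 0.0], [0.003, 0.0, -1.0]]
  -0.1599 0.2190 -0.0528 0.0000 -0.0003 -0.0012
  -0.1608 0.2184 -0.0527 0.0000 -0.0003 -0.0012
  -0.1616 0.2178 -0.0526 0.0000 -0.0003 -0.0012
 -- at [ 0.313 -0.227  0.283] rows/call ~ 3.7
  0.0500 0.0000 0.1220 0.0000 0.0000 -0.0000
 -- at [ 0.337 -0.223  0.222] rows/call ~ 1.8
```

View pics/c_s4.png

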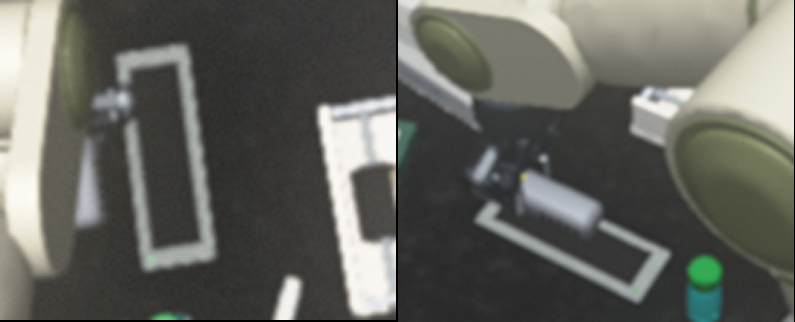

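Picture: the scanner is held about level, with its handle at (560,200) in the scene half and the nose forward. On to blue in lane 2.

arm_command(commands="-0.16 0.219 -0.053 0 0 -0.001;-0.16 0.219 -0.053 0 0 -0.001;-0.16 0.219 -0.053 0 0 -0.001;-0.16 0.219 -0.053 0 0 -0.001;-0.16 0.219 -0.053 0 0 -0.001")

```text
time_s: 30.73
tool_pos: [0.4407, 0.0097, 0.2294]
eef_rot: [0.998, 0.067, -0.0, -0.0]
ft_force: [-0.9, -0.2, -1.0]
finger_gap: 0.0337
gripper_force: 58.9
```

arm_command(commands="-0.161 0.218 -0.053 0 0 -0.001;-0.161 0.218 -0.053 0 0 -0.001;-0.161 0.218 -0.053 0 0 -0.001;-0.161 0.218 -0.053 0 0 -0.001;-0.161 0.218 -0.053 0 0 -0.001")

```text
time_s: 31.15
tool_pos: [0.3765, -0.1089, 0.2559]
eef_rot: [0.998, 0.068, 0.0, -0.0]
ft_force: [-0.5, 0.8, -0.4]
finger_gap: 0.034
gripper_force: 58.9
```

arm_command(commands="-0.161 0.218 -0.053 0 0 -0.001;-0.161 0.218 -0.053 0 0 -0.001;-0.161 0.218 -0.053 0 0 -0.001;-0.161 0.218 -0.053 0 0 -0.001;-0.161 0.218 -0.053 0 0 -0.001")

```text
time_s: 31.57
tool_pos: [0.3124, -0.228, 0.2823]
eef_rot: [0.998, 0.07, 0.0, -0.0]
ft_force: [1.0, 0.9, -0.8]
finger_gap: 0.0342
gripper_force: 58.9
```

Run:
```python
from scan import *
plan([scanpose(2,(.085,0,0,0))])
t=snap("top","s5");s=snap("scene","s5")
A=cv2.resize(t["color"][180:300,230:400],(396,280),interpolation=cv2.INTER_CUBIC);B=cv2.resize(s["color"][130:290,260:470],(396,302),interpolation=cv2.INTER_CUBIC)
o=np.zeros((302,795,3),np.uint8);o[:280,:396]=A;o[:302,398:794]=B;cv2.imwrite("pics/c_s5.png",o[...,::-1])
```

```text
0.0507 -0.0024 0.1166 -0.0002 -0.0001 -0.0015
 -- at [ 0.337 -0.223  0.224] rows/call ~ 1.7
```

View pics/c_s5.png

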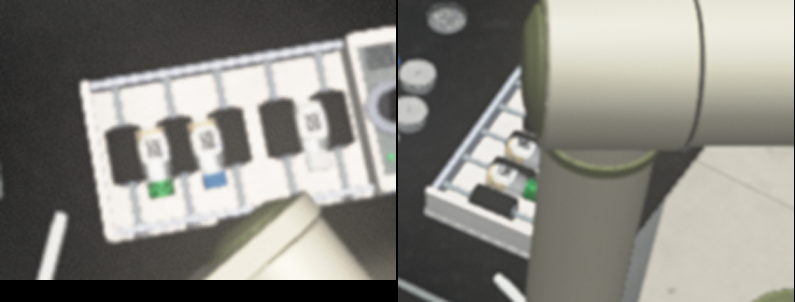

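Picture: the vials lie undisturbed, with labels at (153,150), (207,140) and (313,122). The arm is behind lane 2. Lowering to read blue.

arm_command(commands="0.05 -0.002 0.117 0 0 -0.001;0.05 -0.002 0.117 0 0 -0.001;0.05 -0.002 0.117 0 0 -0.001;0.05 -0.002 0.117 0 0 -0.001;0.05 -0.002 0.117 0 0 -0.001")

```text
time_s: 32.08
tool_pos: [0.3377, -0.2215, 0.2251]
eef_rot: [0.997, 0.074, 0.001, 0.0]
ft_force: [0.0, -0.6, -0.9]
finger_gap: 0.034
gripper_force: 59.0
```

Run:
```python
from scan import *
t=snap("top","s6")
for l,u in((1,(153,150)),(2,(207,140)),(4,(313,122))):
    w=onz(t,(u[0]/2.33+230,u[1]/2.33+180),.0865); y=[.09,.03,-.03,-.09][l-1]; print(l,w.round(4),((np.r_[M0,.0865]+Yv*y-X*.006)-w).round(4))
p,r,_=cur(); tp,g=scanpose(2,(.085,0,0,0)); print(p-tp,np.degrees((r.inv()*g).as_rotvec()))
plan([(tp,g),scanpose(2,(.085,0,0,0),.19,.15),scanpose(4,(.085,0,0,0),.19,.15),scanpose(4,(.085,0,0,0))])
```

```text
1 [ 0.4541 -0.1454  0.0865] [-0.0017 -0.0004 -0.    ]
2 [ 0.4636 -0.2055  0.0865] [-0.0025  0.0003 -0.    ]
4 [ 0.4805 -0.3241  0.0865] [-0.0022  0.0002 -0.    ]
[0.0003013  0.00143749 0.0013152 ] [ 0.0853962  -0.09699574  0.13704439]
  -0.0010 0.0028 0.0026 0.0005 -0.0005 0.0008
 -- at [ 0.337 -0.223  0.224] rows/call ~ 0.1
  -0.0500 0.0000 -0.1020 -0.0000 0.0000 -0.0000
 -- at [ 0.313 -0.227  0.275] rows/call ~ 1.5
  -0.0000 0.2400 -0.0000 -0.0000 0.0000 0.0000
 -- at [ 0.33  -0.346  0.275] rows/call ~ 3.2
  0.0500 0.0000 0.1020 0.0000 0.0000 0.0000
 -- at [ 0.355 -0.342  0.224] rows/call ~ 1.5
```

Labels are where expected, within 2.5 mm. I hold on blue, then go to white in lane 4 and hold, backing off in between.

arm_command(commands="0 0.002 0.002 0 0 0;0 0.002 0.002 0 0 0;0 0.002 0.002 0 0 0;0 0.002 0.002 0 0 0;0 0.002 0.002 0 0 0")

```text
time_s: 32.55
tool_pos: [0.3374, -0.223, 0.2234]
eef_rot: [0.997, 0.073, 0.0, 0.0]
ft_force: [0.1, 0.5, -0.7]
finger_gap: 0.0339
gripper_force: 59.0
```

arm_command(commands="0 0 0 0 0 0;0 0 0 0 0 0;0 0 0 0 0 0;0 0 0 0 0 0;0 0 0 0 0 0")

```text
time_s: 32.97
tool_pos: [0.3374, -0.2229, 0.2232]
eef_rot: [0.997, 0.073, 0.0, -0.0]
ft_force: [0.5, 1.0, -1.5]
finger_gap: 0.0341
gripper_force: 59.0
```

arm_command(commands="0 0 0 0 0 0;0 0 0 0 0 0;0 0 0 0 0 0;0 0 0 0 0 0;0 0 0 0 0 0")

```text
time_s: 33.38
tool_pos: [0.3374, -0.2229, 0.2232]
eef_rot: [0.997, 0.073, 0.0, -0.0]
ft_force: [0.0, 0.5, -0.5]
finger_gap: 0.0338
gripper_force: 59.0
```

arm_command(commands="0 0 0 0 0 0;0 0 0 0 0 0;0 0 0 0 0 0;0 0 0 0 0 0;0 0 0 0 0 0")

```text
time_s: 33.8
tool_pos: [0.3374, -0.2229, 0.2232]
eef_rot: [0.997, 0.073, 0.0, -0.0]
ft_force: [-0.5, 0.2, -0.9]
finger_gap: 0.0341
gripper_force: 59.0
```

arm_command(commands="0 0 0 0 0 0;0 0 0 0 0 0;0 0 0 0 0 0;0 0 0 0 0 0;0 0 0 0 0 0")

```text
time_s: 34.22
tool_pos: [0.3374, -0.2229, 0.2232]
eef_rot: [0.997, 0.073, 0.0, -0.0]
ft_force: [0.8, 0.4, -1.1]
finger_gap: 0.0338
gripper_force: 59.0
```

arm_command(commands="-0.05 0 -0.102 0 0 0;-0.05 0 -0.102 0 0 0;-0.05 0 -0.102 0 0 0")

```text
time_s: 34.47
tool_pos: [0.3125, -0.2274, 0.2767]
eef_rot: [0.997, 0.073, 0.002, 0.002]
ft_force: [-0.8, 0.2, -0.9]
finger_gap: 0.0339
gripper_force: 59.0
```

arm_command(commands="0 0.24 0 0 0 0;0 0.24 0 0 0 0;0 0.24 0 0 0 0;0 0.24 0 0 0 0;0 0.24 0 0 0 0")

```text
time_s: 34.88
tool_pos: [0.3301, -0.3461, 0.2725]
eef_rot: [0.997, 0.072, -0.0, -0.001]
ft_force: [-0.2, 0.2, -2.3]
finger_gap: 0.0341
gripper_force: 59.0
```

arm_command(commands="0.05 0 0.102 0 0 0;0.05 0 0.102 0 0 0;0.05 0 0.102 0 0 0;0.05 0 0.102 0 0 0")

```text
time_s: 35.22
tool_pos: [0.355, -0.3406, 0.223]
eef_rot: [0.997, 0.074, -0.0, -0.001]
ft_force: [0.0, -0.2, -0.1]
finger_gap: 0.0339
gripper_force: 59.1
```

Run:
```python
from scan import *
p,r,s=cur(); tp,g=scanpose(4,(.085,0,0,0)); print(p-tp,np.degrees((r.inv()*g).as_rotvec()),s["finger_gap"])
plan([(tp,g),scanpose(4,(.085,0,0,0),.19,.15),scanpose(1,(.085,0,0,0),.19,.15),scanpose(1,(.085,0,0,0))])
```

```text
[ 0.00033675  0.00137222 -0.00104778] [-0.08358002 -0.00304429  0.16531517] 0.03393421445973367
  -0.0011 0.0026 -0.0021 -0.0005 -0.0000 0.0009
 -- at [ 0.355 -0.342  0.224] rows/call ~ 0.0
  -0.0500 -0.0000 -0.1020 0.0000 0.0000 -0.0000
 -- at [ 0.33  -0.346  0.275] rows/call ~ 1.5
  0.0000 -0.3600 0.0000 -0.0000 -0.0000 0.0000
 -- at [ 0.304 -0.167  0.275] rows/call ~ 4.8
  0.0500 -0.0000 0.1020 -0.0000 0.0000 0.0000
 -- at [ 0.329 -0.164  0.224] rows/call ~ 1.5
```

arm_command(commands="0 0.002 -0.002 0 0 0;0 0.002 -0.002 0 0 0;0 0.002 -0.002 0 0 0;0 0.002 -0.002 0 0 0;0 0.002 -0.002 0 0 0")

```text
time_s: 35.63
tool_pos: [0.355, -0.3427, 0.2246]
eef_rot: [0.997, 0.073, 0.001, 0.0]
ft_force: [0.6, -0.2, -1.4]
finger_gap: 0.0342
gripper_force: 59.1
```

arm_command(commands="0 0 0 0 0 0;0 0 0 0 0 0;0 0 0 0 0 0;0 0 0 0 0 0;0 0 0 0 0 0")

```text
time_s: 36.05
tool_pos: [0.3551, -0.3426, 0.2241]
eef_rot: [0.997, 0.073, 0.0, -0.0]
ft_force: [-0.0, 0.9, -1.9]
finger_gap: 0.0341
gripper_force: 59.1
```

arm_command(commands="0 0 0 0 0 0;0 0 0 0 0 0;0 0 0 0 0 0;0 0 0 0 0 0;0 0 0 0 0 0")

```text
time_s: 36.47
tool_pos: [0.3551, -0.3426, 0.2241]
eef_rot: [0.997, 0.073, 0.0, -0.0]
ft_force: [0.4, -0.0, -1.0]
finger_gap: 0.0339
gripper_force: 59.1
```

arm_command(commands="0 0 0 0 0 0;0 0 0 0 0 0;0 0 0 0 0 0;0 0 0 0 0 0;0 0 0 0 0 0")

```text
time_s: 36.88
tool_pos: [0.3551, -0.3426, 0.2242]
eef_rot: [0.997, 0.073, 0.0, -0.0]
ft_force: [0.6, 0.1, -1.5]
finger_gap: 0.034
gripper_force: 59.1
```

arm_command(commands="0 0 0 0 0 0;0 0 0 0 0 0;0 0 0 0 0 0;0 0 0 0 0 0;0 0 0 0 0 0")

```text
time_s: 37.3
tool_pos: [0.3551, -0.3426, 0.2241]
eef_rot: [0.997, 0.073, 0.0, -0.0]
ft_force: [0.4, 0.2, -1.0]
finger_gap: 0.0342
gripper_force: 59.1
```

arm_command(commands="-0.05 0 -0.102 0 0 0;-0.05 0 -0.102 0 0 0;-0.05 0 -0.102 0 0 0")

```text
time_s: 37.55
tool_pos: [0.33, -0.3473, 0.2782]
eef_rot: [0.997, 0.073, 0.002, 0.003]
ft_force: [0.8, 0.5, -1.9]
finger_gap: 0.034
gripper_force: 59.2
```

arm_command(commands="0 -0.36 0 0 0 0;0 -0.36 0 0 0 0;0 -0.36 0 0 0 0;0 -0.36 0 0 0 0;0 -0.36 0 0 0 0")

```text
time_s: 37.97
tool_pos: [0.3029, -0.1639, 0.2741]
eef_rot: [0.997, 0.074, -0.0, -0.001]
ft_force: [-0.1, -0.5, -1.0]
finger_gap: 0.0339
gripper_force: 59.3
```

arm_command(commands="0.05 0 0.102 0 0 0;0.05 0 0.102 0 0 0;0.05 0 0.102 0 0 0;0.05 0 0.102 0 0 0")

```text
time_s: 38.3
tool_pos: [0.3288, -0.1644, 0.2238]
eef_rot: [0.997, 0.073, -0.0, -0.001]
ft_force: [-0.6, -0.2, -0.3]
finger_gap: 0.0339
gripper_force: 59.2
```

Run:
```python
from scan import *
p,r,s=cur(); tp,g=scanpose(1,(.085,0,0,0)); print(p-tp,np.degrees((r.inv()*g).as_rotvec()),s["finger_gap"])
plan([(tp,g)])
```

```text
[ 0.00013428 -0.00054104 -0.00023223] [-0.09317201  0.03156228  0.12906625] 0.033850909276323025
  -0.0001 -0.0011 -0.0005 -0.0005 0.0002 0.0007
 -- at [ 0.329 -0.164  0.224] rows/call ~ 0.0
```

arm_command(commands="0 -0.001 0 0 0 0;0 -0.001 0 0 0 0;0 -0.001 0 0 0 0;0 -0.001 0 0 0 0;0 -0.001 0 0 0 0")

```text
time_s: 38.72
tool_pos: [0.3287, -0.1642, 0.2245]
eef_rot: [0.997, 0.073, 0.001, 0.0]
ft_force: [-0.6, 0.0, -0.3]
finger_gap: 0.0337
gripper_force: 59.2
```

arm_command(commands="0 0 0 0 0 0;0 0 0 0 0 0;0 0 0 0 0 0;0 0 0 0 0 0;0 0 0 0 0 0")

```text
time_s: 39.13
tool_pos: [0.3288, -0.164, 0.2241]
eef_rot: [0.997, 0.073, 0.0, -0.0]
ft_force: [-0.0, -0.1, -1.0]
finger_gap: 0.0339
gripper_force: 59.2
```

arm_command(commands="0 0 0 0 0 0;0 0 0 0 0 0;0 0 0 0 0 0;0 0 0 0 0 0;0 0 0 0 0 0")

```text
time_s: 39.55
tool_pos: [0.3288, -0.164, 0.2242]
eef_rot: [0.997, 0.073, 0.0, -0.0]
ft_force: [-0.8, 0.1, -1.1]
finger_gap: 0.0339
gripper_force: 59.2
```

arm_command(commands="0 0 0 0 0 0;0 0 0 0 0 0;0 0 0 0 0 0;0 0 0 0 0 0;0 0 0 0 0 0")

```text
time_s: 39.97
tool_pos: [0.3288, -0.164, 0.2242]
eef_rot: [0.997, 0.073, 0.0, -0.0]
ft_force: [0.1, 0.7, -1.5]
finger_gap: 0.0336
gripper_force: 59.2
```

arm_command(commands="0 0 0 0 0 0;0 0 0 0 0 0;0 0 0 0 0 0;0 0 0 0 0 0;0 0 0 0 0 0")

```text
time_s: 40.38
tool_pos: [0.3288, -0.164, 0.2242]
eef_rot: [0.997, 0.073, 0.0, -0.0]
ft_force: [-0.3, 0.3, -1.1]
finger_gap: 0.0339
gripper_force: 59.2
```

Run:
```python
from scan import *
g=down(np.radians(7.7),-1); p,r,_=cur()
P=lambda z:(np.array([.5075,.0785,z]),g)
plan([(p+[0,.05,.05],r),P(.2),P(.103),P(.092)])
```

```text
0.0147 -0.0989 -0.1000 0.0000 0.0000 0.0000
 -- at [ 0.329 -0.114  0.274] rows/call ~ 1.9
  0.2048 -0.1644 0.0743 -0.0000 -0.0001 0.0019
  0.2039 -0.1656 0.0743 -0.0000 -0.0001 0.0019
 -- at [0.507 0.078 0.2  ] rows/call ~ 3.6
  0.0000 -0.0000 0.1940 0.0000 0.0000 0.0000
 -- at [0.507 0.078 0.103] rows/call ~ 2.6
  -0.0000 0.0000 0.0220 -0.0000 -0.0000 0.0000
 -- at [0.507 0.078 0.092] rows/call ~ 0.3
```

arm_command(commands="0.015 -0.099 -0.1 0 0 0;0.015 -0.099 -0.1 0 0 0;0.015 -0.099 -0.1 0 0 0")

```text
time_s: 40.63
tool_pos: [0.3295, -0.1123, 0.2772]
eef_rot: [0.997, 0.074, 0.003, 0.001]
ft_force: [-0.1, -0.7, -1.5]
finger_gap: 0.0338
gripper_force: 59.3
```

arm_command(commands="0.205 -0.164 0.074 0 0 0.002;0.205 -0.164 0.074 0 0 0.002;0.205 -0.164 0.074 0 0 0.002;0.205 -0.164 0.074 0 0 0.002;0.205 -0.164 0.074 0 0 0.002")

```text
time_s: 41.05
tool_pos: [0.4192, -0.0163, 0.2356]
eef_rot: [0.997, 0.072, -0.001, -0.001]
ft_force: [-0.8, -0.5, -1.2]
finger_gap: 0.0338
gripper_force: 59.3
```

arm_command(commands="0.204 -0.166 0.074 0 0 0.002;0.204 -0.166 0.074 0 0 0.002;0.204 -0.166 0.074 0 0 0.002;0.204 -0.166 0.074 0 0 0.002;0.204 -0.166 0.074 0 0 0.002")

```text
time_s: 41.47
tool_pos: [0.5084, 0.0791, 0.1989]
eef_rot: [0.998, 0.068, -0.0, -0.0]
ft_force: [0.2, -0.3, -0.6]
finger_gap: 0.0339
gripper_force: 59.3
```

arm_command(commands="0 0 0.15 0 0 0;0 0 0.15 0 0 0;0 0 0.15 0 0 0;0 0 0.15 0 0 0")

```text
time_s: 41.8
tool_pos: [0.5073, 0.0772, 0.1255]
eef_rot: [0.998, 0.066, -0.001, -0.0]
ft_force: [-0.3, -0.1, 0.3]
finger_gap: 0.0342
gripper_force: 59.3
```

Run:
```python
from scan import *
g=down(np.radians(7.7),-1); P=lambda z:(np.array([.5075,.0785,z]),g)
plan([P(.103),P(.094)])
t=snap("top","p1"); s=snap("scene","p1")
crop(s,(180,200,320,305),5.6,"c_p1")
```

```text
0.0009 -0.0024 0.0450 -0.0001 0.0005 -0.0006
 -- at [0.507 0.078 0.103] rows/call ~ 0.6
  0.0000 0.0000 0.0180 -0.0000 0.0000 0.0000
 -- at [0.507 0.078 0.094] rows/call ~ 0.2
```

View pics/c_p1.png

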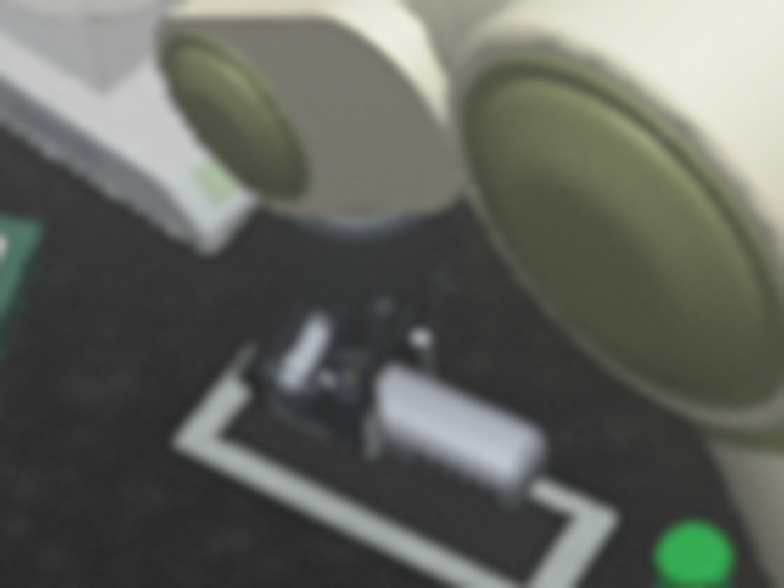

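Crop: the scanner handle (460,430) is held parallel to the pad frame, above its middle. Lowering.

arm_command(commands="0.001 -0.002 0.045 0 0 0;0.001 -0.002 0.045 0 0 0;0.001 -0.002 0.045 0 0 0")

```text
time_s: 42.15
tool_pos: [0.5085, 0.0793, 0.1041]
eef_rot: [0.998, 0.067, 0.001, 0.0]
ft_force: [-0.4, -0.4, -0.8]
finger_gap: 0.0337
gripper_force: 59.2
```

arm_command(commands="0 0 0.018 0 0 0;0 0 0.018 0 0 0;0 0 0.018 0 0 0")

```text
time_s: 42.4
tool_pos: [0.5083, 0.0795, 0.0942]
eef_rot: [0.998, 0.067, 0.0, -0.0]
ft_force: [-0.1, 0.6, -1.3]
finger_gap: 0.0339
gripper_force: 59.3
```

arm_command(commands="0 0 0.003 0 0 0;0 0 0.003 0 0 0;0 0 0.003 0 0 0")

```text
time_s: 42.65
tool_pos: [0.5083, 0.0796, 0.0925]
eef_rot: [0.998, 0.067, 0.0, -0.0]
ft_force: [0.1, 0.1, -1.4]
finger_gap: 0.0338
gripper_force: 59.3
```

arm_command(commands="0 0 0.002 0 0 0;0 0 0.002 0 0 0;0 0 0.002 0 0 0")

```text
time_s: 42.9
tool_pos: [0.5084, 0.0796, 0.0915]
eef_rot: [0.998, 0.067, 0.001, -0.0]
ft_force: [0.8, 0.4, 0.5]
finger_gap: 0.0339
gripper_force: 59.2
```

arm_command(commands="0 0 0.002 0 0 0;0 0 0.002 0 0 0;0 0 0.002 0 0 0")

```text
time_s: 43.15
tool_pos: [0.5083, 0.0796, 0.0911]
eef_rot: [0.998, 0.067, 0.0, 0.0]
ft_force: [-4.6, -1.4, 9.6]
finger_gap: 0.0339
gripper_force: 58.9
```

arm_command(commands="0 0 0 0 0 0;0 0 0 0 0 0;0 0 0 0 0 0;0 0 0 0 0 0;0 0 0 0 0 0", jaw=0.65)

```text
time_s: 43.57
tool_pos: [0.5083, 0.0796, 0.0902]
eef_rot: [0.998, 0.067, 0.0, -0.0]
ft_force: [0.0, 0.8, -0.3]
finger_gap: 0.0555
gripper_force: 0.0
```

arm_command(commands="0 0 -0.06 0 0 0;0 0 -0.12 0 0 0;0 0 -0.24 0 0 0;0 0 -0.36 0 0 0;0 0 -0.36 0 0 0")

```text
time_s: 43.98
tool_pos: [0.5079, 0.0796, 0.273]
eef_rot: [0.998, 0.067, 0.001, 0.0]
ft_force: [0.6, -0.1, 0.1]
finger_gap: 0.0556
gripper_force: 0.0
```

arm_command(commands="-0.2 0.2 0 0 0 0;-0.2 0.2 0 0 0 0;-0.2 0.2 0 0 0 0;-0.2 0.2 0 0 0 0;-0.2 0.2 0 0 0 0")

```text
time_s: 44.4
tool_pos: [0.4209, -0.0348, 0.2704]
eef_rot: [0.998, 0.065, 0.0, 0.0]
ft_force: [0.4, -0.1, 0.1]
finger_gap: 0.0556
gripper_force: 0.0
```

Run:
```python
from scan import *
t=snap("top","k1"); s=snap("scene","k1")
A=cv2.resize(t["color"][180:285,190:300],(396,378),interpolation=cv2.INTER_CUBIC)
B=cv2.resize(t["color"][190:255,365:430],(396,396),interpolation=cv2.INTER_CUBIC)
o=np.zeros((396,795,3),np.uint8);o[:378,:396]=A;o[:,398:794]=B;cv2.imwrite("pics/c_k1.png",o[...,::-1])
for d,nm,b in((t,"top",(165,180,240,280)),(s,"sc",(205,250,310,330))):
    for c,a,st in blobs(d,(22,100,120),(35,255,255),4,b)[0]: print("yel",nm,c.round(1),a,onz(d,c,.040).round(4))
```

```text
yel sc [245.7 275.7] 27 [0.5151 0.0795 0.04  ]
```

View pics/c_k1.png

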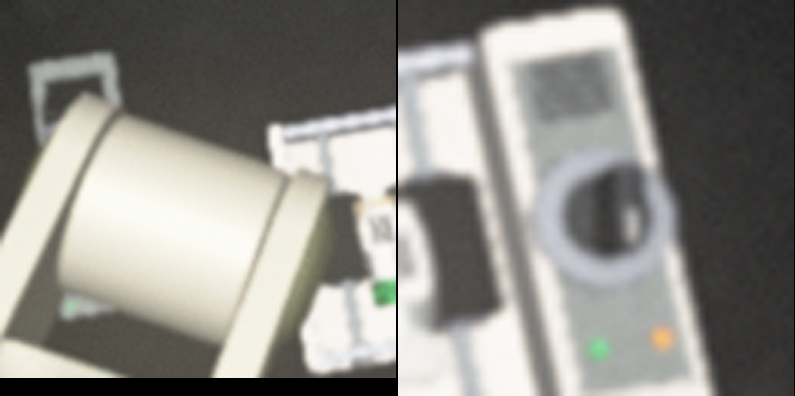

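Picture: the knob ring is centred at (606,217) in the right panel, with the black bar roughly along mixer x. The scanner is hidden by the arm here, but its yellow mark in the scene view puts it on the pad line.

Run:
```python
from kin import *; from scan import *
t=snap("top","k2")
m=cv2.inRange(cv2.cvtColor(t["color"],cv2.COLOR_RGB2HSV),np.array((110,15,100)),np.array((140,120,255))); m[:,:382]=0;m[:,425:]=0;m[:205]=0;m[245:]=0
ys,xs=np.nonzero(m); (cx,cy),rad=cv2.minEnclosingCircle(np.stack([xs,ys],1).astype(np.float32)); print(len(xs),cx,cy,rad)
g=json.load(open("g.json")); q0=readout.sense()["joints"]
for u in((399.2,225.6),(cx,cy)):
    for z in(.070,.075):
        w=onz(t,u,z); d=w-np.r_[M0,0]; print(z,w.round(4),"mixer",d@X,d@Yv)
c=np.r_[M0,0]-Yv*.184+X*.0
for a in(0,-86):
    x,co=ik(np.array([w[0],w[1],.152]),down(Y+np.radians(a),-1),g,[q0]); print(x.round(2),co)
# dark bar top
G=t["color"].max(2)[212:240,388:412]; print(G)
```

```text
13 399.02789306640625 224.07510375976562 9.972489356994629
0.07 [ 0.4981 -0.4211  0.07  ] mixer -0.000498768845731204 -0.18897843108559098
0.075 [ 0.4974 -0.4195  0.075 ] mixer -0.0009576127167037797 -0.18732523778160404
0.07 [ 0.5022 -0.4209  0.07  ] mixer 0.0035481965151286515 -0.1894441714165874
0.075 [ 0.5014 -0.4194  0.075 ] mixer 0.0030697610510568157 -0.18778872343675299
[-0.87  0.73  1.25  0.    1.16  0.55] 1.2064025171641645e-29
[-0.87  0.73  1.25  0.    1.16  2.05] 1.1971580534311056e-30
[[172 173 173 175 176 176 176 175 174 176 176 173 173 175 176 187 222 228
  177 102  61  54  55  56]
 [171 176 174 174 174 176 175 172 176 175 175 177 174 173 176 183 215 229
  192 118  66  56  56  56]
 [174 175 175 179 175 178 177 177 181 183 187 184 180 176 176 180 206 229
  206 138  79  59  53  56]
 [176 173 171 172 179 187 190 193 194 195 193 192 182 176 172 170 191 229
  224 163  86  59  56  61]
 [176 168 167 175 189 201 204 201 200 198 189 180 162 152 146 147 166 214
  223 169  97  58  57  57]
 [173 170 179 189 201 203 203 199 193 182 160 137 121 114 114 111 129 176
  195 159  96  63 
[... 1531 characters left out ...]
32 206 196 202 205 207 203 196 190 179 177 181 190 195 194 195 197
  192 183 189 224 229 175]
 [239 241 218 184 182 193 202 205 205 202 200 198 199 200 201 197 194 188
  181 177 186 220 228 181]
 [239 243 224 185 167 175 188 195 198 201 201 200 200 198 195 188 178 173
  172 174 182 211 227 192]
 [234 244 230 197 171 166 171 174 179 187 190 193 188 186 180 171 166 167
  172 174 181 200 220 205]
 [226 243 238 215 183 173 167 166 163 168 170 172 174 176 173 169 167 168
  172 174 177 192 221 221]
 [216 241 241 225 192 174 174 172 165 165 166 169 170 174 174 173 173 172
  172 171 176 191 221 228]
 [205 239 244 226 192 177 178 175 172 170 172 172 175 177 178 175 172 170
  171 173 175 185 214 227]]
```

Run:
```python
from scan import *
c=np.r_[M0,0]-Yv*.186+X*.001; g=down(Y,-1); print(c)
plan([(c+Z*.24,g),(c+Z*.152,g)])
```

```text
[ 0.49913978 -0.41790744  0.        ]
  0.0162 0.2614 0.0202 -0.0000 -0.0001 -0.0012
  0.0153 0.2614 0.0202 -0.0000 -0.0001 -0.0012
  0.0143 0.2615 0.0202 -0.0000 -0.0001 -0.0012
 -- at [ 0.499 -0.418  0.24 ] rows/call ~ 3.5
  0.0000 -0.0000 0.1760 0.0000 0.0000 0.0000
 -- at [ 0.499 -0.418  0.152] rows/call ~ 2.3
```

arm_command(commands="0.016 0.261 0.02 0 0 -0.001;0.016 0.261 0.02 0 0 -0.001;0.016 0.261 0.02 0 0 -0.001;0.016 0.261 0.02 0 0 -0.001;0.016 0.261 0.02 0 0 -0.001")

```text
time_s: 44.97
tool_pos: [0.4485, -0.1623, 0.2594]
eef_rot: [0.998, 0.068, -0.0, -0.0]
ft_force: [0.3, 0.2, 0.2]
finger_gap: 0.0554
gripper_force: 0.0
```

arm_command(commands="0.015 0.261 0.02 0 0 -0.001;0.015 0.261 0.02 0 0 -0.001;0.015 0.261 0.02 0 0 -0.001;0.015 0.261 0.02 0 0 -0.001;0.015 0.261 0.02 0 0 -0.001")

```text
time_s: 45.38
tool_pos: [0.4736, -0.2895, 0.2494]
eef_rot: [0.998, 0.07, 0.0, -0.001]
ft_force: [0.1, -0.1, 0.5]
finger_gap: 0.0555
gripper_force: 0.0
```

arm_command(commands="0.015 0.261 0.02 0 0 -0.001;0.015 0.261 0.02 0 0 -0.001;0.015 0.261 0.02 0 0 -0.001;0.015 0.261 0.02 0 0 -0.001;0.015 0.261 0.02 0 0 -0.001")

```text
time_s: 45.8
tool_pos: [0.4994, -0.4169, 0.2393]
eef_rot: [0.997, 0.072, 0.0, -0.001]
ft_force: [-0.5, 0.2, 0.9]
finger_gap: 0.0556
gripper_force: 0.0
```

Run:
```python
from scan import *
c=np.r_[M0,0]-Yv*.186+X*.001; g=down(Y,-1)
plan([(c+Z*.153,g)])
t=snap("top","k3"); s=snap("scene","k3")
A=cv2.resize(t["color"][180:285,180:400],(792,378),interpolation=cv2.INTER_CUBIC);cv2.imwrite("pics/c_k3.png",A[...,::-1])
for d,nm,b in((t,"top",(165,180,240,280)),(s,"sc",(205,250,310,330))):
    for q,a,st in blobs(d,(22,100,120),(35,255,255),4,b)[0]: print("yel",nm,q.round(1),a,onz(d,q,.040).round(4))
```

```text
-0.0008 0.0021 0.1726 -0.0005 -0.0001 -0.0004
 -- at [ 0.499 -0.418  0.153] rows/call ~ 2.3
yel top [211.6 224.6] 15 [0.5182 0.0782 0.04  ]
yel sc [245.7 275.7] 27 [0.5151 0.0795 0.04  ]
```

View pics/c_k3.png

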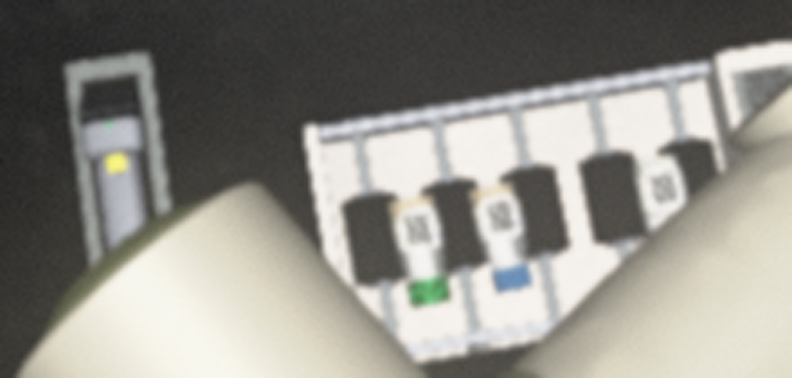

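Picture: the scanner lies centred on its pad with the yellow mark at (117,163), and the vials are in place. No views left, so I turn the knob next, using force and pixel checks.

arm_command(commands="-0.001 0.002 0.06 0 0 0;-0.001 0.002 0.12 0 0 0;-0.001 0.002 0.173 0 0 0;-0.001 0.002 0.173 0 0 0")

```text
time_s: 46.23
tool_pos: [0.4977, -0.4147, 0.1493]
eef_rot: [0.997, 0.073, -0.002, -0.004]
ft_force: [-0.3, 0.2, -0.4]
finger_gap: 0.0554
gripper_force: 0.0
```

arm_command(commands="0 0 0 0 0 0;0 0 0 0 0 0;0 0 0 0 0 0;0 0 0 0 0 0;0 0 0 0 0 0", jaw=0, newtons=40)

```text
time_s: 46.65
tool_pos: [0.4986, -0.4167, 0.1569]
eef_rot: [0.997, 0.072, 0.0, -0.001]
ft_force: [-7.3, 15.2, 14.2]
finger_gap: 0.0136
gripper_force: 52.9
```

arm_command(commands="0 0 0 0 0 0;0 0 0 0 0 0;0 0 0 0 0 0")

```text
time_s: 46.9
tool_pos: [0.4986, -0.4167, 0.1569]
eef_rot: [0.997, 0.072, 0.0, -0.001]
ft_force: [-7.3, 15.0, 15.0]
finger_gap: 0.013
gripper_force: 52.9
```

arm_command(commands="0 -0.003 -0.008 0 0 0;0 -0.003 -0.008 0 0 0;0 -0.003 -0.008 0 0 0")

```text
time_s: 47.15
tool_pos: [0.4984, -0.4164, 0.1572]
eef_rot: [0.997, 0.072, 0.001, -0.001]
ft_force: [5.1, -0.0, -15.0]
finger_gap: 0.0135
gripper_force: 44.1
```

arm_command(commands="0 0 0.004 0 0 0;0 0 0.004 0 0 0.03;0 0 0.004 0 0 0.06;0 0 0.004 0 0 0.09;0 0 0.004 0 0 0.12")

```text
time_s: 47.57
tool_pos: [0.4984, -0.4168, 0.1571]
eef_rot: [0.993, -0.119, 0.001, 0.0]
ft_force: [0.4, 1.8, -2.8]
finger_gap: 0.0134
gripper_force: 46.4
```

arm_command(commands="0 0 0 0 0 0.03;0 0 0 0 0 0.06;0 0 0 0 0 0.09;0 0 0 0 0 0.12;0 0 0 0 0 0.15")

```text
time_s: 47.98
tool_pos: [0.4982, -0.4173, 0.1571]
eef_rot: [0.938, -0.347, 0.001, 0.0]
ft_force: [-1.1, 0.7, -2.8]
finger_gap: 0.0133
gripper_force: 46.3
```

Run:
```python
from scan import *
p,r,s=cur(); print(np.degrees((down(Y,-1).inv()*r).as_rotvec()),p,s["ft_force"],s["ft_torque"],s["finger_gap"])
```

```text
[-0.05362431  0.09509099 48.94506463] [ 0.4981787  -0.41729403  0.15711236] [-1.12128635  0.65831274 -2.83252398] [0.01481093 0.08179128 0.04588526] 0.013326469225700804
```

arm_command(commands="0 0 0 0 0 0.03;0 0 0 0 0 0.06;0 0 0 0 0 0.09;0 0 0 0 0 0.12;0 0 0 0 0 0.15")

```text
time_s: 48.4
tool_pos: [0.4977, -0.4177, 0.1571]
eef_rot: [0.831, -0.557, 0.001, 0.001]
ft_force: [-4.7, -0.7, -2.3]
finger_gap: 0.0131
gripper_force: 46.4
```

arm_command(commands="0 0 0 0 0 0.02;0 0 0 0 0 0.04;0 0 0 0 0 0.055;0 0 0 0 0 0.055")

```text
time_s: 48.73
tool_pos: [0.4976, -0.4177, 0.1571]
eef_rot: [0.781, -0.625, 0.001, 0.001]
ft_force: [-6.7, -1.2, 0.4]
finger_gap: 0.0138
gripper_force: 46.8
```

Run:
```python
from scan import *
p,r,s=cur(); print(np.degrees((down(Y,-1).inv()*r).as_rotvec()),p,s["ft_force"],s["ft_torque"],s["finger_gap"])
```

```text
[-9.70415632e-02  5.69505288e-02  8.56782782e+01] [ 0.4975577  -0.41773865  0.15709888] [-6.73702481 -1.2120583   0.35950691] [-0.26799588  0.97961583 -0.01035684] 0.01381168318580015
```

arm_command(commands="0 0 0 0 0 0.01;0 0 0 0 0 0.02;0 0 0 0 0 0.02;0 0 0 0 0 0.02")

```text
time_s: 49.07
tool_pos: [0.4976, -0.4179, 0.1572]
eef_rot: [0.762, -0.647, 0.001, 0.001]
ft_force: [-5.5, -3.6, -0.0]
finger_gap: 0.0133
gripper_force: 65.0
```

Run:
```python
from scan import *
p,r,s=cur(); print(np.degrees((down(Y,-1).inv()*r).as_rotvec()),p,s["ft_force"],s["ft_torque"],s["finger_gap"])
```

```text
[-0.16194026  0.09045804 88.95502033] [ 0.49763454 -0.41791287  0.15718476] [-5.51031625 -3.62650783 -0.0252804 ] [-0.35733752  0.87142398  1.42302107] 0.01332669855812139
```

The torque jump to 1.4 N m shows the knob is at its stop. Release and rise.

arm_command(commands="0 0 0 0 0 -0.006;0 0 0 0 0 -0.006;0 0 0 0 0 -0.006")

```text
time_s: 49.32
tool_pos: [0.4976, -0.4179, 0.1572]
eef_rot: [0.768, -0.64, 0.001, 0.001]
ft_force: [-6.1, -3.1, -0.8]
finger_gap: 0.013
gripper_force: 55.6
```

arm_command(commands="0 0 0 0 0 0;0 0 0 0 0 0;0 0 0 0 0 0;0 0 0 0 0 0", jaw=0.5)

```text
time_s: 49.65
tool_pos: [0.4984, -0.4172, 0.1564]
eef_rot: [0.767, -0.641, 0.001, -0.0]
ft_force: [0.2, 0.7, -0.2]
finger_gap: 0.0423
gripper_force: 0.0
```

arm_command(commands="0 0 -0.06 0 0 0;0 0 -0.12 0 0 0;0 0 -0.2 0 0 0;0 0 -0.3 0 0 0;0 0 -0.3 0 0 0")

```text
time_s: 50.07
tool_pos: [0.4988, -0.4177, 0.3139]
eef_rot: [0.767, -0.641, 0.006, 0.001]
ft_force: [0.2, -0.5, 0.7]
finger_gap: 0.043
gripper_force: 0.0
```

arm_command(commands="0 -0.3 0 0 0 0;0 -0.3 0 0 0 0;0 -0.3 0 0 0 0;0 -0.3 0 0 0 0;0 -0.3 0 0 0 0")

```text
time_s: 50.48
tool_pos: [0.6497, -0.3881, 0.3031]
eef_rot: [0.769, -0.64, -0.0, -0.001]
ft_force: [0.0, -0.2, -1.2]
finger_gap: 0.0426
gripper_force: 0.0
```

Run:
```python
from unroll import *
t=snap("top","f1")
G=t["color"].max(2)[214:234:2,388:412:1]; print(G)
for l,y in((1,.09),(2,.03),(4,-.09)): roll(l,np.r_[M0,.07]+Yv*y-X*.006+X*.025,-X,Z,(.025,))
for d,b in((t,(165,180,240,280)),):
    for q,a,st in blobs(d,(22,100,120),(35,255,255),4,b)[0]: print("yel",q.round(1),a,onz(d,q,.040).round(4))
```

```text
[[207 204 200 196 194 192 189 183 181 173 165 157 151 149 156 168 193 221
  194 132  83  67  66  68]
 [198 197 194 192 187 182 180 174 168 160 154 147 155 171 178 179 186 212
  214 163  97  70  67  68]
 [197 194 189 186 182 175 171 163 156 146 132 123 132 151 161 171 181 182
  172 137  95  75  66  70]
 [195 192 186 183 175 168 163 155 140 125 103  90  87  89  92 105 125 126
  110  95  80  70  67  67]
 [190 187 179 173 165 159 150 135 112  96  93  98 110 113  98  86  85  85
   82  81  78  75  69  67]
 [188 178 165 161 154 144 120  97 106 143 157 153 150 138 112  89  82  80
   81  90 102 103  84  68]
 [177 165 153 147 136 112  86  75  81  92  98  95  91  83  76  75  75  87
  114 150 171 161 123  80]
 [159 146 138 137 128 104  82  75  78  79  82  83  84  81  84  83  91 118
  154 176 184 171 128  80]
 [137 132 151 178 184 168 135 108  98  93  90  87  89  88  91 101 128 159
  177 182 190 189 159 104]
 [152 169 179 191 196 191 188 176 162 149 139 130 135 149 161 166 174 181
  185 178 182 211 206 149]]
1 phi -80..80 step10
0.025 30/180 30/179 30/176 30/173 29/169 32/166 28/162 31/166 32/172 29/179 30/184 29/188 28/192 28/197 29/198 30/200 30/202
2 phi -80..80 step10
0.025 45/158 45/159 43/162 39/171 35/184 32/202 29/218 25/224 27/223 27/221 27/220 28/219 28/219 29/219 29/219 30/218 30/217
4 phi -80..80 step10
0.025 22/229 22/229 22/229 21/229 21/229 21/230 21/231 20/231 19/232 18/233 17/234 17/236 17/237 17/237 17/238 17/238 17/238
```

arm_command(commands="0 0.36 -0.1 0 0 0;0 0.36 -0.1 0 0 0;0 0.36 -0.1 0 0 0;0 0.36 -0.1 0 0 0;0 0.36 -0.1 0 0 0")

```text
time_s: 51.1
tool_pos: [0.4635, -0.4232, 0.3589]
eef_rot: [0.766, -0.643, 0.002, 0.001]
ft_force: [0.7, -0.3, 1.1]
finger_gap: 0.0429
gripper_force: 0.0
```

arm_command(commands="0.1 0.3 0 0 0 0;0.1 0.3 0 0 0 0;0.1 0.3 0 0 0 0;0.1 0.3 0 0 0 0;0.1 0.3 0 0 0 0")

```text
time_s: 51.52
tool_pos: [0.3235, -0.5005, 0.3566]
eef_rot: [0.765, -0.644, 0.0, 0.001]
ft_force: [0.5, -1.0, -0.1]
finger_gap: 0.0426
gripper_force: 0.0
```

arm_command(commands="0 0 0 0 0 0;0 0 0 0 0 0;0 0 0 0 0 0")

```text
time_s: 51.77
tool_pos: [0.33, -0.4975, 0.3561]
eef_rot: [0.767, -0.641, 0.001, -0.0]
ft_force: [0.1, 0.1, -0.1]
finger_gap: 0.0429
gripper_force: 0.0
```

Run:
```python
from unroll import *
t=snap("top","f2")
for l,y in((1,.09),(2,.03),(4,-.09)): roll(l,np.r_[M0,.07]+Yv*y-X*.006+X*.025,-X,Z,(.025,))
for q,a,st in blobs(t,(22,100,120),(35,255,255),4,(165,180,240,280))[0]: print("yel",q.round(1),a,onz(t,q,.040).round(4))
```

```text
1 phi -80..80 step10
0.025  3/173  3/185  3/208  3/221  3/224  5/200  6/174  6/169  7/173  9/183 11/190 10/214  7/229 10/222 11/190 13/160 15/138
2 phi -80..80 step10
0.025  2/172  2/180  1/196  2/212  3/220  4/205  8/171  6/160  7/163  7/174  9/193  7/222  5/237  8/232 13/214 14/179 15/154
4 phi -80..80 step10
0.025  5/197  5/200  5/211  4/217  3/225  6/201  5/178  6/169  6/175  6/180  7/183 10/212  7/235  8/232 12/205 13/168 13/136
yel [211.9 224.6] 17 [0.5182 0.0774 0.04  ]
```

All labels are still up, the scanner is on its pad and the knob is turned. Handing in.

```bash
python3 -c "
from station import workorder
print(workorder.sign_off())"
```

```text
the job is handed in; nothing more can be done
None
```

Handed in at about 52 s: blue, white and green lie label up in lanes 2, 4 and 1 (red was absent), each was held in the beam about 2 s in run-sheet order, the scanner is back on its pad and the switch is at its stop; the system gave no read confirmation and no verdict.

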